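Stack the slicer's blade plates in their tray

TASK

The slicer has been washed up: take its two blade plates out of the draining rack and lay them, blade side up, on the third one in the grey storage tray. Leave all three as one square pile with edges flush, snug against the tray's tall end wall. The blades are brittle, so set them down and push them up gently, never dropping them or pressing hard, and leave the things around them where they are.

Things in the scene. Friction and masses are not known exactly. Their poses are not given: they have to be found in the camera images.
- plate_slice: slicer blade plate, rigid, 130 mm long (x), 60 wide (y), 10 thick (z), about 90 g; white plastic frame, steel panel with one slanted straight blade. Origin: centre of the underside; z points out of the blade side. It lies blade side up in the tray, askew and clear of the end wall.
- plate_julienne: slicer blade plate, rigid, 130 mm long (x), 60 wide (y), 10 thick (z), about 90 g; white plastic frame, steel panel with a straight blade and a row of teeth. Origin: centre of the underside; z points out of the blade side. Leans in a rack bay (within 10 mm of its middle): x up the 45 degree slope, blade side up and towards the robot, origin 68 mm above the worktop.
- plate_grate: slicer blade plate, rigid, 130 mm long (x), 60 wide (y), 10 thick (z), about 90 g; white plastic frame, steel panel with 18 round grater holes. Origin: centre of the underside; z points out of the blade side. Leans in a rack bay (within 10 mm of its middle): x up the 45 degree slope, blade side up and towards the robot, origin 68 mm above the worktop.
- tray: open grey plastic storage tray, fixed, 190 mm long (x), 150 wide (y). Origin: centre of the underside; x points to the end wall. Floor 6 mm thick; rim 14 mm high, 4 mm thick along both sides and the -x end; rigid end wall at +x 52 mm high, 5 mm thick, inner face at x = 85 mm. Inside 176 by 142 mm.
- tray_home (a point): point on the tray's floor (6 mm above the worktop), on the midline, 65 mm before the end wall: the origin of a plate lying on the floor, centred and touching the wall. Axes as the tray's. Origins of the plates in the pile lie 0, 10 and 20 mm above it.
- tray_wall (a point): point at the foot of the inner face of the end wall, on the tray's midline, at floor level; axes as the tray's.
- rack: two-tier wire draining rack, fixed, 340 mm wide (y). Origin: on the worktop under the origins of what leans in it; x points away from the robot. Three bays at y = -105, 0, 105 mm slope at 45 degrees, foot towards the robot: in each, two thin bars 13 mm either side of the middle carry the back of the item and a ledge bar its lower end.
- rack_shelf (a point): middle of the front bar of the rack's upper wire shelf (4 mm radius), 215 mm above the worktop; axes as the rack's. The shelf, with upturned cups, reaches from here 130 mm to +x, where its posts stand: no room for a vertical tool at the plates, but open towards the robot (-x).
- bamboo_board: bystander in one of the rack's bays: bamboo board 128 mm long, 56 mm wide, 12 mm thick, one end round with a hole. Origin: on its underside, 65 mm from its square lower end; it leans like the plates.
- peeler: bystander: yellow Y-shaped peeler lying beside the tray, about 145 mm long (x) and 66 mm wide, 10 mm high. Origin: centre of its underside.
- spice_jar: bystander: glass jar with steel cap, 52 mm across, 85 mm tall, standing beside the tray. Origin: centre of its underside.
- turner: bystander: wooden turner 200 mm long lying on the robot's side of the rack, under 30 mm high. Origin: on its underside.

How it is judged:
By the outcome, as a careful person would: the job done as asked, in the order asked, and still so for the second after the job is handed in, with the robot touching nothing.
It also fails if it takes over 72 s, if anything falls off the work surface, if the arm or the gripper's body presses on something with over 40 N, if the wrist force passes 120 N, or if a joint passes its speed limit or range.

ROBOT

A 6-joint arm with a two-finger parallel gripper is mounted at the origin on the work surface. World frame = base frame: x ahead of the robot, y to its left, z up, the work surface at z = 0. Lengths are in m, angles in rad, forces in N, time in s.
With the tool pointing down it reaches from about 0.375 to 0.975 m from the base axis. Payload 3.8 kg.
Tool frame: the origin (TCP) lies on the centre line of the jaws, within the pads' length; the fingertips stand 14 mm ahead of it and the grasp point (between the pads) lies 5 mm behind it (bot.finger_overhang is the distance from the TCP to the fingertips, in m); y points along the fingers, x is the direction in which the jaws open and shut, and the axes are right-handed (so a half turn about y gives the same grasp; the last joint's range is limited). The gripper opens to 85 mm and grips with 20 to 120 N. Pads are 22 mm wide; open, the fingers measure 114 mm over their backs; the gripper's body (76 mm by 85 mm) begins 54 mm behind the grasp point. The pads swing forward as they close: fully open they stand 13 mm farther back than shut.
Start: joints at [1.24, 0.264, 1.604, -0, 1.274, -0.037], TCP at [0.195, 0.646, 0.245] pointing down, gripper open.
Joint ranges: [-2.63, 2.63], [-0.94, 2.18], [0.31, 2.57], [-1.31, 4.45], [0, 2.66], [-2.55, 2.55]. Speed limits (rad/s): [2.57, 2.57, 3.14, 3.14, 3.14, 3.14].

INTERFACE

Orientations are given as a rotation vector (axis times angle).
In Python, from workcell import readout, read_camera, bot, spotter gives the robot as it stands.
- The arm moves only by the tool jog_arm, never from a script. Its argument "increments" is a list of rows, each a list of 7 numbers: the shift along the tool's x, y, z in m, then the turn, a rotation vector about the tool's x, y, z in rad, then the opening, from 0 (shut) to 1 (fully open). A call has 1 to 10 rows; each row shifts and turns the pose as measured when the row begins, along the tool's axes as they then stand; what a row does not reach is not made up. A row lasts 1/8 s, in which the tool goes at most 62.5 mm and 10.7 degrees, less where a joint would pass 70% of its speed; a pose out of reach is approached as far as the arm can. A call with a gripper value outside its range is refused whole. The fingers move at their own pace and stop on an object; "force" is the grip in N (left out, the last holds). Time passes only in rows, so rows that do not move let the fingers close. It gives the time, the measured TCP pose, the force and the opening at its end, in the units of the state.
- readout.read_state(): the state, without advancing time (a new reading comes with each control period).
- read_camera(name): name is "side" or "top" or "wrist"; returns a dict with "img" (480x640x3 uint8, blue, green, red), "range_z" (480x640 float32, m along the optical axis (not along the pixel's ray), 0 where there is no reading), "fx", "fy", "cx", "cy" (pixels), "world_from_camera" (4x4, takes a point from camera to world coordinates). Camera axes: x right, y down, z forward; pixel columns grow to the right and rows downward; lengths in m; the calibration is good to about 2 mm. A picture is of the moment at which its call begins.
- bot.finish_job(): hands the job in, once; it reports no verdict.
Trained networks look in a picture, given as the dict that the camera call returned (one of the last four; its "shot" number tells which), for a name from the list of things; names that differ only in an ending like _2 or _b are one class to them, and where a whole thing is asked for, a point or a joint stands for the part that bears it (a point fixed in the world has none). Each returns a list of dicts, best first, with "p" (0 to 1); they miss things now and then, are a little off and sometimes report something else, mostly with a low value. They report only what shows in the picture. A call takes as long as a camera call.
- spotter.masks_of(picture, thing): "mask" (480x640 bool, what is visible of it) and "location" ([column, row] in pixels, amid what is visible of it).
- spotter.spot_point(picture, thing): "location" ([column, row] in pixels: a listed point, or the origin of a listed thing).
The state is a dict: "time": time; "q": joint angles; "joint_vel": joint speeds; "joint_torque": joint torques, N m; "tool_pos": TCP position; "tcp_rot": TCP orientation; "wrist_force": force on the tool from outside, world axes, zero at the start; "torque": the same for the moment, N m; "width": opening from 0.0 (shut) to 1.0 (fully open).
Only numpy, scipy, OpenCV 4.12 (cv2) and the standard library are available. Lean on these libraries where they do the work, as an engineer would, in place of code of your own. Each camera call takes 0.05 s, during which the arm holds its last target. There are 200 camera calls.

## Working session

There is one attempt and no reset: what is moved stays moved. The work goes in short steps, Python scripts to look and compute and a tool call to move; the robot and the scene stay as the last step left them, time stands still between calls to the robot, and variables do not carry over. Pictures are saved under pics/ and viewed, about 8 in all and at most 12, crops included, and the job is handed in when it is done.

Besides the shell and the picture viewer there is one more tool, called after "Emit:" as a command line: name --pt "numbers of a row" for each row, then --argument value for the rest. jog_arm: Moves the arm, as the interface text tells. Its arguments: {"type":"object","properties":{"increments":{"type":"array"},"force":{"type":"number"}},"required":["increments"]}

```bash
ls; mkdir -p pics
cat > h.py <<'E'
import numpy as np, cv2
from scipy.spatial.transform import Rotation as R
from workcell import readout, read_camera, bot, spotter
def cloud(p):
    z=p["range_z"]; v,u=np.mgrid[0:480,0:640]
    c=np.stack([(u-p["cx"])/p["fx"]*z,(v-p["cy"])/p["fy"]*z,z],-1)
    W=np.array(p["world_from_camera"]); w=c@W[:3,:3].T+W[:3,3]; w[z<=0]=np.nan
    return w
def pca(P):
    m=np.median(P,0); 
    P=P[np.linalg.norm(P-m,axis=1)<.12]
    for _ in range(3):
        c=P.mean(0); U,s,V=np.linalg.svd(P-c,full_matrices=False)
        d=abs((P-c)@V[2]); P=P[d<max(.003,2*np.median(d))]
    return P.mean(0),V,P
E
python3 - <<'E'
from h import *
np.set_printoptions(precision=4,suppress=True)
s=readout.read_state(); print(s)
ims=[]
for n in("top","side"):
    p=read_camera(n); w=cloud(p); im=p["img"].copy()
    print(n,np.array(p["world_from_camera"])[:3].round(3).tolist(),p["fx"])
    for t in["plate_slice","plate_julienne","plate_grate","tray","bamboo_board","rack","peeler","spice_jar","turner"]:
        r=spotter.masks_of(p,t)
        for k in r[:2]:
            P=w[k["mask"]]; P=P[~np.isnan(P[:,0])]
            print(t,round(k["p"],2),k["location"],len(P), np.median(P,0) if len(P) else None)
        if r: cv2.putText(im,t,tuple(int(a) for a in r[0]["location"]),0,.4,(0,0,255),1)
    for t in["tray_home","tray_wall","rack_shelf","rack","plate_slice","plate_julienne","plate_grate"]:
        for k in spotter.spot_point(p,t)[:1]:
            u,v=[int(round(a)) for a in k["location"]]; print("pt",t,round(k["p"],2),(u,v),w[v,u]); cv2.circle(im,(u,v),3,(255,0,255),1)
    cv2.imwrite(f"pics/{n}0.png",im); np.savez(f"{n}0.npz",w=w,im=p["img"])
E
```

```text
pics
{'time': 0.0, 'q': array([ 1.2401,  0.2648,  1.6054, -0.    ,  1.2737, -0.0369]), 'joint_vel': array([ 0.0009, -0.0015, -0.0011,  0.0002,  0.0003, -0.0006]), 'joint_torque': array([  0.0006, -51.5103, -36.7326,  -0.    ,   0.0129,   0.    ]), 'tool_pos': array([0.1952, 0.6454, 0.2439]), 'tcp_rot': array([-1.3353, -0.9887,  0.9918]), 'wrist_force': array([-0.0485, -0.509 ,  0.1039]), 'torque': array([ 0.0138, -0.0298, -0.0032]), 'width': 0.996374323648673}
top [[-0.063, -0.977, 0.206, 0.275], [-0.998, 0.062, -0.012, 0.005], [-0.001, -0.206, -0.979, 1.326]] 556.3717539427505
plate_slice 0.6 [225.1, 260.1] 1347 [0.5228 0.2082 0.016 ]
plate_julienne 0.84 [464.9, 235.6] 1208 [ 0.5254 -0.3462  0.074 ]
plate_grate 0.64 [368.7, 239.4] 1146 [ 0.5321 -0.1369  0.0727]
tray 0.76 [239.5, 260.8] 3758 [0.5218 0.2054 0.0085]
tray 0.45 [419.1, 199.2] 10836 [ 0.5985 -0.247   0.1077]
bamboo_board 0.57 [412.0, 239.2] 1073 [ 0.5274 -0.2396  0.0773]
rack 0.77 [423.0, 199.6] 11936 [ 0.5974 -0.2548  0.0877]
peeler 0.91 [169.3, 262.0] 704 [0.5295 0.3441 0.0104]
spice_jar 0.84 [284.2, 242.8] 491 [0.5368 
[... 841 characters left out ...]
17351 [ 0.5974 -0.306   0.1057]
bamboo_board 0.61 [349.8, 356.6] 1350 [ 0.5214 -0.2452  0.0725]
rack 0.69 [397.5, 351.9] 18424 [ 0.5983 -0.3029  0.0896]
peeler 0.8 [300.4, 199.7] 436 [0.5332 0.3419 0.0101]
peeler 0.65 [304.7, 229.6] 852 [0.5189 0.2053 0.0159]
spice_jar 0.71 [323.2, 257.6] 657 [0.54   0.0475 0.062 ]
turner 0.68 [291.7, 383.5] 1771 [ 0.399  -0.2333  0.0054]
pt tray_home 0.83 (309, 234) [0.529  0.1762 0.0173]
pt tray_wall 0.8 (334, 232) [0.5965 0.1755 0.0119]
pt rack_shelf 0.63 (358, 309) [ 0.5285 -0.2501  0.2208]
pt rack 0.64 (354, 375) [ 0.5342 -0.2458  0.0046]
pt plate_julienne 0.74 (365, 405) [ 0.5226 -0.347   0.0712]
pt plate_grate 0.72 (342, 314) [ 0.5332 -0.1435  0.0751]
```

Run:
```python
import cv2,numpy as np
a=cv2.imread("pics/top0.png")[140:340,120:540]; b=cv2.imread("pics/side0.png")[170:470,220:500]
cv2.imwrite("pics/a.png",cv2.resize(a,None,fx=1.9,fy=1.9,interpolation=2)); cv2.imwrite("pics/b.png",cv2.resize(b,None,fx=2,fy=2))
```

```text
(no output)
```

View pics/a.png

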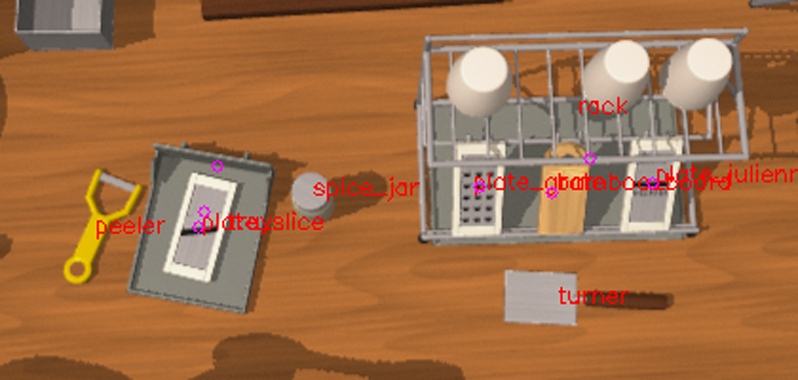

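View pics/b.png

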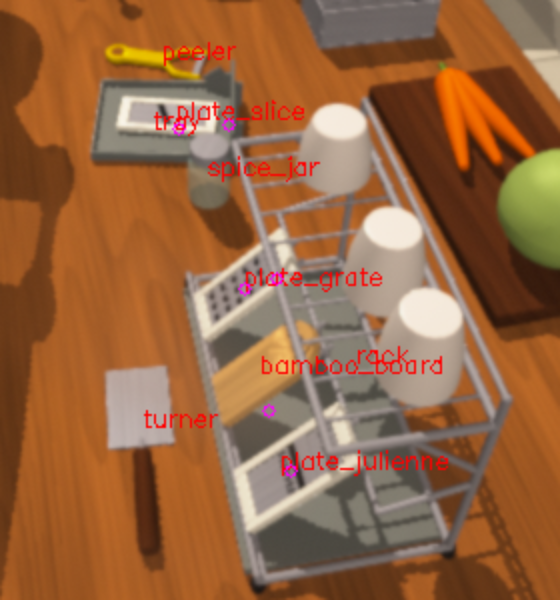

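Both views agree: slice plate in the tray around (225,260) in the top view, grate, board and julienne (left to right) in the rack bays. Measuring poses now.

```bash
cat >> h.py <<'E'
np.set_printoptions(precision=4,suppress=True)
def rect2(P):  # min-area rect of 2D points (m): centre, long dir angle(deg), long, short
    (c,s,a)=cv2.minAreaRect((P*1000).astype(np.float32))
    if s[0]<s[1]: a+=90; s=s[::-1]
    return np.array(c)/1000,(a+90)%180-90,s
def pose():
    s=readout.read_state(); return np.array(s["tool_pos"]),R.from_rotvec(s["tcp_rot"]),s
def delta(pt,Rt=None):
    """turn first (tool axes), then shift in the turned axes"""
    p,r,s=pose()
    if Rt is None: Rt=r
    best=None
    for f in (R.identity(),R.from_rotvec([0,np.pi,0])):
        d=(r.inv()*Rt*f).as_rotvec()
        if best is None or np.linalg.norm(d)<np.linalg.norm(best[0]): best=(d,Rt*f)
    print("t",s["time"],"w",s["width"],"pos",p,"turn",best[0],"deg",np.degrees(np.linalg.norm(best[0])),"shift(after turn)",best[1].inv().apply(np.array(pt)-p),"world d",np.array(pt)-p)
def frame(app,xj):  # tool rotation: y=app, x~xj
    y=np.array(app,float);y/=np.linalg.norm(y);x=np.array(xj,float);x-=x@y*y;x/=np.linalg.norm(x)
    return R.from_matrix(np.column_stack([x,y,np.cross(x,y)]))
E
python3 - <<'E'
from h import *
p,r,s=pose(); print(r.as_matrix())
for n in("top","side"):
    p=read_camera(n); w=cloud(p)
    print(n)
    m=spotter.masks_of(p,"tray")[0]["mask"]; m2=spotter.masks_of(p,"plate_slice")[0]["mask"]
    P=w[m|m2]; P=P[~np.isnan(P[:,0])]
    L=P[P[:,2]<.025]; print("tray rect",rect2(L[:,:2]))
    W=P[(P[:,2]>.03)&(P[:,2]<.06)]; print("wall",len(W),W.mean(0) if len(W) else 0, rect2(W[:,:2]) if len(W)>5 else 0)
    P=w[m2];P=P[~np.isnan(P[:,0])];P=P[(abs(P[:,2]-.016)<.004)];print("slice",rect2(P[:,:2]))
    for t in("plate_julienne","plate_grate","bamboo_board"):
        r=spotter.masks_of(p,t)
        if not r: continue
        P=w[r[0]["mask"]];P=P[~np.isnan(P[:,0])]; c,V,Q=pca(P)
        nrm=V[2]*np.sign(V[2][2]); up=np.array([0,0,1.])-nrm[2]*nrm; up/=np.linalg.norm(up); lat=np.cross(nrm,up)
        q=np.column_stack([(Q-c)@up,(Q-c)@lat]); cc,a,sz=rect2(q)
        print(t,"n",nrm,"centre",c+cc[0]*up+cc[1]*lat,"ang",a,"size",sz,"mean",c)
    a=w.reshape(-1,3); a=a[(abs(a[:,2]-.216)<.012)&(a[:,0]>.4)&(a[:,0]<.75)&(a[:,1]<0)]
    print("shelf",np.percentile(a,[1,50,99],axis=0).tolist(), rect2(a[:,:2]))
E
```

```text
[[ 0.2896  0.     -0.9572]
 [ 0.9572  0.      0.2896]
 [ 0.     -1.     -0.    ]]
top
tray rect (array([0.5261, 0.2079]), -13.864067077636719, (200.85379028320312, 155.22796630859375))
wall 313 [0.602  0.1857 0.0452] (array([0.5951, 0.1883]), 75.85365295410156, (150.39236450195312, 46.850440979003906))
slice (array([0.5217, 0.2082]), -18.99633026123047, (128.60177612304688, 60.47848129272461))
plate_julienne n [-0.7127  0.0331  0.7007] centre [ 0.5258 -0.3468  0.0748] ang 0.6106124520301819 size (135.86134338378906, 61.40200424194336) mean [ 0.5259 -0.347   0.075 ]
plate_grate n [-0.7081 -0.0238  0.7057] centre [ 0.5345 -0.1378  0.075 ] ang -3.3757247924804688 size (135.94345092773438, 60.12322998046875) mean [ 0.5334 -0.1351  0.0739]
bamboo_board n [-0.7095  0.0072  0.7047] centre [ 0.5278 -0.2411  0.0782] ang -1.7230911254882812 size (128.5123748779297, 56.87017059326172) mean [ 0.5236 -0.2403  0.0739]
shelf [[0.5226109834852561, -0.4179724508545922, 0.21329511426623932], [0.5782106828257907, -0.24192595765535824, 0.21965836210511103], [0.6674566093399783, -0.07184631501912261, 0.22662073683909723]] (array([ 0.5963, -0.2458]), 87.83086395263672, (348.6441345214844, 139.82708740234375))
sideTraceback (most recent call last):
  File "<stdin>", line 6, in <module>
IndexError: list index out of range
```

Emit:
jog_arm --pt "-0.025 0 -0.034 0 0 0 1" --pt "-0.027 0 -0.037 0 0 0 1" --pt "-0.027 0 -0.037 0 0 0 1" --pt "-0.027 0 -0.037 0 0 0 1" --pt "-0.027 0 -0.037 0 0 0 1" --pt "-0.027 0 -0.037 0 0 0 1" --pt "-0.027 0 -0.037 0 0 0 1" --pt "-0.027 0 -0.037 0 0 0 1" --pt "-0.027 0 -0.037 0 0 0 1" --pt "-0.027 0 -0.037 0 0 0 1"

```text
time: 3.35
tool_pos: [0.4763, 0.2762, 0.2464]
tcp_rot: [-1.33, -1.0, 0.991]
wrist_force: [0.3, 0.6, 0.1]
width: 0.994
```

Emit:
jog_arm --pt "-0.027 0 -0.037 0 0 0 1" --pt "-0.027 0 -0.037 0 0 0 1" --pt "0 0 0 0 0 0 1" --pt "0 0 0 0 0 0 1"

```text
time: 3.85
tool_pos: [0.5352, 0.1985, 0.247]
tcp_rot: [-1.333, -0.998, 0.985]
wrist_force: [0.5, 0.1, 0.1]
width: 1.001
```

```bash
cat >> h.py <<'E'
def bright(p,mask,w,ztop,tol=.005):
    P=w[mask];P=P[~np.isnan(P[:,0])];P=P[abs(P[:,2]-ztop)<tol];return rect2(P[:,:2])
E
python3 - <<'E'
from h import *
p=read_camera("wrist");w=cloud(p);cv2.imwrite("pics/w1.png",p["img"]);W=np.array(p["world_from_camera"]);print(W[:3])
np.savez("w1.npz",w=w,im=p["img"])
for t in("plate_slice","tray","plate_grate"):
    for r in spotter.masks_of(p,t)[:1]:
        P=w[r["mask"]];P=P[~np.isnan(P[:,0])]; print(t,r["p"],len(P),np.median(P,0))
        if t=="plate_slice": print(bright(p,r["mask"],w,.016))
for t in("tray_home","tray_wall","plate_slice"):
    for k in spotter.spot_point(p,t)[:1]: u,v=[int(a) for a in k["location"]];print(t,k["p"],u,v,w[v,u])
a=w.reshape(-1,3);a=a[(a[:,2]>.03)&(a[:,2]<.06)&(a[:,0]>.56)&(a[:,0]<.65)]
print("wall",len(a), rect2(a[:,:2]) if len(a)>5 else 0)
delta([.5217,.208,.2],frame([0,0,-1],[np.sin(np.radians(19)),np.cos(np.radians(19)),0]))
E
```

```text
[[ 0.2869  0.9036  0.318   0.4539]
 [ 0.9579 -0.2728 -0.0891  0.2214]
 [ 0.0062  0.3302 -0.9439  0.3749]]
plate_slice 0.7 7891 [0.517  0.2104 0.0139]
(array([0.5221, 0.2092]), -17.530731201171875, (129.65835571289062, 59.93138122558594))
plate_grate 0.87 1670 [ 0.5197 -0.1074  0.0553]
tray_wall 0.7 328 257 [0.6001 0.1883 0.0057]
plate_slice 0.86 325 179 [0.5163 0.2095 0.0134]
wall 2259 (array([0.5929, 0.1681]), 77.43841552734375, (194.18959045410156, 44.62161636352539))
t 4.2 w 0.9991827222277271 pos [0.5349 0.1992 0.2471] turn [0.0045 0.042  0.006 ] deg 2.443960045273042 shift(after turn) [0.004  0.0471 0.0154] world d [-0.0132  0.0088 -0.0471]
```

View pics/w1.png

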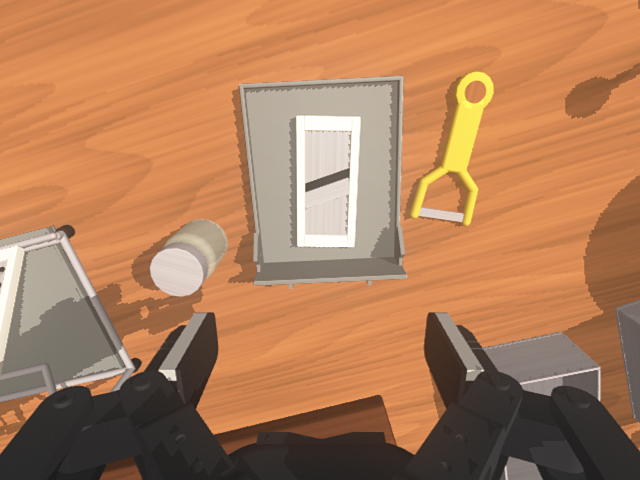

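The wrist view shows the slice plate (298-360, 116-248) askew in the tray, with the end wall at row ~270, peeler to the right and jar to the left, well clear. Fitting the tray more closely.

Run:
```python
from h import *
for f in("w1","top0"):
    d=np.load(f+".npz");w=d["w"];im=d["im"]
    hsv=cv2.cvtColor(im,cv2.COLOR_BGR2HSV); g=(hsv[...,1]<60)
    reg=(w[...,0]>.4)&(w[...,0]<.65)&(w[...,1]>.095)&(w[...,1]<.305)&g
    n,l,st,_=cv2.connectedComponentsWithStats(reg.astype(np.uint8)); k=1+st[1:,4].argmax(); m=l==k
    zo=.002 if f=="w1" else 0
    P=w[m].copy();P[:,2]+=zo
    L=P[P[:,2]<.02]; c,a,s=rect2(L[:,:2]);print(f,"low rect",c,a,s)
    T=P[P[:,2]>.046];print("walltop",len(T),rect2(T[:,:2]),T[:,2].max(), T.mean(0))
    for th in(-13,-14):
        e=np.array([np.cos(np.radians(th)),np.sin(np.radians(th))]);o=np.array([-e[1],e[0]])
        print(th,"x ext low",np.percentile(L[:,:2]@e,[.5,99.5]),"y ext",np.percentile(L[:,:2]@o,[.5,99.5]),"walltop x",np.percentile(T[:,:2]@e,[2,50,98]),"y",np.percentile(T[:,:2]@o,[1,99]), "floor-centre e,o", c@e,c@o)
    vx=cv2.fitLine((T[:,:2]*1000).astype(np.float32),cv2.DIST_HUBER,0,.01,.01).ravel();print("wall dir",np.degrees(np.arctan2(vx[1],vx[0])),vx[2:])
```

```text
w1 low rect [0. 0.] 0.0 (0.0, 0.0)
walltop 40089 (array([0.5313, 0.1988]), 73.09484100341797, (148.75558471679688, 33.67493438720703)) 0.3277636615745533 [0.5251 0.1993 0.3069]Traceback (most recent call last):
  File "<stdin>", line 13, in <module>
    return _quantile_unchecked(
        a, q, axis, out, overwrite_input, method, keepdims, weights)
    return _ureduce(a,
                    func=_quantile_ureduce_func,
    ...<5 lines>...
                    overwrite_input=overwrite_input,
                    method=method)
    r = func(a, **kwargs)
    result = _quantile(arr,
                       quantiles=q,
    ...<2 lines>...
                       out=out,
                       weights=wgt)
    slices_having_nans = np.isnan(arr[-1, ...])
                                  ~~~^^^^^^^^^
IndexError: index -1 is out of bounds for axis 0 with size 0
```

Run:
```python
from h import *
for f in("w1","top0"):
    d=np.load(f+".npz");w=d["w"];im=d["im"]
    hsv=cv2.cvtColor(im,cv2.COLOR_BGR2HSV); g=(hsv[...,1]<60)
    reg=(w[...,0]>.4)&(w[...,0]<.65)&(w[...,1]>.095)&(w[...,1]<.305)&g&(w[...,2]<.07)
    n,l,st,_=cv2.connectedComponentsWithStats(reg.astype(np.uint8)); k=1+st[1:,4].argmax(); m=l==k
    zo=.002 if f=="w1" else 0
    P=w[m].copy();P[:,2]+=zo
    L=P[P[:,2]<.02]; c,a,s=rect2(L[:,:2]);print(f,"low rect",c,a,s)
    T=P[P[:,2]>.046];print("walltop",len(T),T[:,2].max(), T.mean(0))
    for th in(-13,-14):
        e=np.array([np.cos(np.radians(th)),np.sin(np.radians(th))]);o=np.array([-e[1],e[0]])
        print(th,"x ext low",np.percentile(L[:,:2]@e,[.5,99.5]),"y ext",np.percentile(L[:,:2]@o,[.5,99.5]),"walltop x",np.percentile(T[:,:2]@e,[2,50,98]),"y",np.percentile(T[:,:2]@o,[1,99]))
    vx=cv2.fitLine((T[:,:2]*1000).astype(np.float32),cv2.DIST_HUBER,0,.01,.01).ravel();print("wall dir",np.degrees(np.arctan2(vx[1],vx[0])),vx[2:])
```

```text
w1 low rect [0.5164 0.2095] -13.989952087402344 (180.89398193359375, 149.59693908691406)
walltop 1076 0.05520822466281161 [0.6043 0.1881 0.0518]
-13 x ext low [0.3663 0.5459] y ext [0.2469 0.3942] walltop x [0.544  0.5462 0.5501] y [0.2459 0.3912]
-14 x ext low [0.3607 0.5399] y ext [0.2544 0.4017] walltop x [0.5391 0.5402 0.5438] y [0.2554 0.4007]
wall dir 75.974144 [604.0742 188.8698]
top0 low rect [0.5186 0.2074] -14.075431823730469 (186.16519165039062, 149.5487060546875)
walltop 138 0.05919396722934489 [0.6037 0.1825 0.0522]
-13 x ext low [0.3664 0.5467] y ext [0.2452 0.3926] walltop x [0.5446 0.5472 0.55  ] y [0.2454 0.3877]
-14 x ext low [0.3607 0.5409] y ext [0.2527 0.4002] walltop x [0.5394 0.5416 0.5445] y [0.2549 0.3972]
wall dir 76.22562 [603.813  183.1119]
```

Run:
```python
from h import *
print(bot.finger_overhang,[a for a in dir(bot) if a[0]!="_"])
a=np.radians(18.3)
delta([.522,.209,.045],frame([0,0,-1],[np.sin(a),np.cos(a),0]))
```

```text
0.014 ['MotionError', 'finger_overhang', 'finish_job']
t 4.2 w 0.9991827222277271 pos [0.5349 0.1992 0.2471] turn [0.0045 0.0298 0.006 ] deg 1.7591898928162844 shift(after turn) [0.0052 0.2021 0.0154] world d [-0.0129  0.0098 -0.2021]
```

Emit:
jog_arm --pt "0 0 0 0.0045 0.03 0.006 1" --pt "0.0052 0.03 0.0154 0 0 0 1" --pt "0 0.045 0 0 0 0 1" --pt "0 0.045 0 0 0 0 1" --pt "0 0.045 0 0 0 0 1" --pt "0 0.025 0 0 0 0 1" --pt "0 0.01 0 0 0 0 1" --pt "0 0 0 0 0 0 1"

```text
time: 5.2
tool_pos: [0.5239, 0.2127, 0.0447]
tcp_rot: [-1.347, -0.971, 0.963]
wrist_force: [-1.0, 0.4, 0.8]
width: 0.994
```

Run:
```python
from h import *
a=np.radians(18.3)
delta([.522,.209,.024],frame([0,0,-1],[np.sin(a),np.cos(a),0]))
p=read_camera("wrist");cv2.imwrite("pics/w2.png",p["img"])
```

```text
t 5.2 w 0.9940253192754219 pos [0.5239 0.2127 0.0447] turn [ 0.0042 -0.0056  0.003 ] deg 0.43332436468507374 shift(after turn) [-0.0041  0.0207  0.0006] world d [-0.0019 -0.0037 -0.0207]
```

View pics/w2.png

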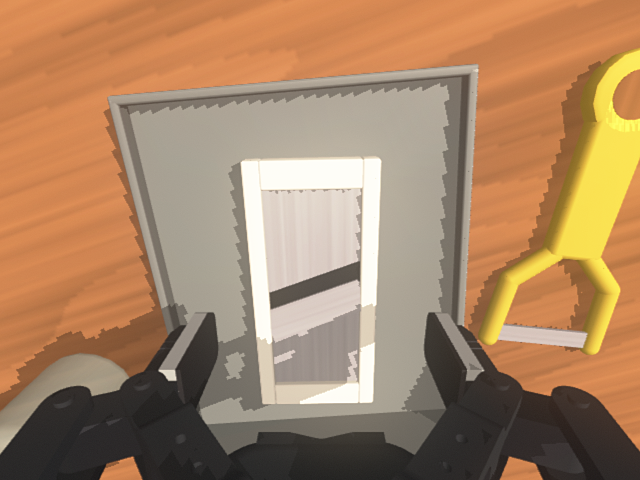

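Fingers (columns ~200 and ~440) flank the plate's edges (260-372). Lower and close softly.

Emit:
jog_arm --pt "-0.004 0.007 0.0005 0.004 -0.005 0.003 1" --pt "0 0.007 0 0 0 0 1" --pt "0 0.006 0 0 0 0 1" --pt "0 0 0 0 0 0 0.75" --pt "0 0 0 0 0 0 0.6" --pt "0 0 0 0 0 0 0.5" --pt "0 0 0 0 0 0 0.5" --pt "0 0 0 0 0 0 0.5" --force 20

```text
time: 6.25
tool_pos: [0.5261, 0.2098, 0.0286]
tcp_rot: [-1.347, -0.978, 0.964]
wrist_force: [0.6, 0.2, 0.2]
width: 0.497
```

Run:
```python
from h import *
p,r,s=pose();print(p,s["wrist_force"],s["torque"],s["width"],r.as_matrix()[:,0])
p=read_camera("wrist");cv2.imwrite("pics/w3.png",p["img"][200:,100:560])
```

```text
[0.5261 0.2098 0.0286] [0.6024 0.2349 0.1706] [ 0.0031  0.0265 -0.0501] 0.49706412104595143 [0.3144 0.9493 0.0047]
```

View pics/w3.png

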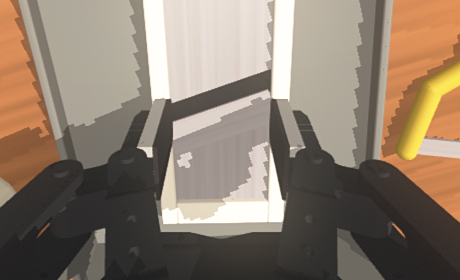

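Fingers closed above the plate (0.5, no contact): tips stand higher than nominal. Reopen, go lower.

Emit:
jog_arm --pt "0 0 0 0 0 0 0.9" --pt "0 0 0 0 0 0 0.9" --pt "0 0 0 0 0 0 0.9" --pt "-0.0003 0.006 0.004 0 0 0 0.9" --pt "0 0.004 0 0 0 0 0.9" --pt "0 0.003 0 0 0 0 0.9" --pt "0 0 0 0 0 0 0.9"

```text
time: 7.18
tool_pos: [0.5214, 0.2109, 0.014]
tcp_rot: [-1.346, -0.977, 0.965]
wrist_force: [0.1, 0.4, 0.9]
width: 0.896
```

Emit:
jog_arm --pt "0 -0.003 0 0 0 0 0.9" --pt "0 0 0 0 0 0 0.8" --pt "0 0 0 0 0 0 0.5" --pt "0 0 0 0 0 0 0.5" --pt "0 0 0 0 0 0 0.5" --pt "0 0 0 0 0 0 0.5"

```text
time: 7.92
tool_pos: [0.5217, 0.2109, 0.0175]
tcp_rot: [-1.347, -0.977, 0.965]
wrist_force: [0.0, 0.2, -0.7]
width: 0.692
```

Run:
```python
from h import *
p,r,s=pose();print(p,s["wrist_force"],s["torque"],s["width"],r.as_matrix())
a=np.radians(14)
delta([.540,.2024,p[2]],frame([0,0,-1],[np.sin(a),np.cos(a),0]))
```

```text
[0.5217 0.2109 0.0175] [ 0.0354  0.1916 -0.7115] [-0.0194 -0.0143  0.0057] 0.6924564025361438 [[ 0.3144  0.0077 -0.9493]
 [ 0.9493  0.0022  0.3144]
 [ 0.0045 -1.     -0.0067]]
t 7.925 w 0.6924564025361438 pos [0.5217 0.2109 0.0175] turn [ 0.0068 -0.0754  0.0043] deg 4.347397699290766 shift(after turn) [-0.0039  0.     -0.0198] world d [ 0.0183 -0.0085  0.    ]
```

Emit:
jog_arm --pt "0 0 0 0.003 -0.038 0.002 0.5" --pt "0 0 0 0.003 -0.038 0.002 0.5" --pt "-0.002 0 -0.007 0 0 0 0.5" --pt "-0.002 0 -0.006 0 0 0 0.5" --pt "0 0 -0.002 0 0 0 0.5" --pt "0 0 0 0 0 0 0.5"

```text
time: 8.68
tool_pos: [0.5369, 0.2028, 0.0177]
tcp_rot: [-1.316, -1.029, 1.027]
wrist_force: [-0.3, -0.3, -0.5]
width: 0.697
```

Run:
```python
from h import *
p,r,s=pose();print(p,s["wrist_force"],s["torque"],s["width"])
a=np.radians(14)
delta([.540,.2024,.0175],frame([0,0,-1],[np.sin(a),np.cos(a),0]))
```

```text
[0.5369 0.2028 0.0177] [-0.2865 -0.2607 -0.481 ] [ 0.0814 -0.0159  0.0666] 0.696577528559849
t 8.675 w 0.696577528559849 pos [0.5369 0.2028 0.0177] turn [0.0016 0.001  0.0005] deg 0.10944833859069886 shift(after turn) [ 0.0004  0.0002 -0.0031] world d [ 0.0031 -0.0004 -0.0002]
```

Emit:
jog_arm --pt "0 0 -0.0015 0 0 0 0.5" --pt "0 0 -0.0012 0 0 0 0.5" --pt "0 0 -0.0012 0 0 0 0.5"

```text
time: 9.05
tool_pos: [0.538, 0.2024, 0.0176]
tcp_rot: [-1.312, -1.025, 1.029]
wrist_force: [-4.2, 1.5, 4.5]
width: 0.696
```

Emit:
jog_arm --pt "0 0 -0.0012 0 0 0 0.5" --pt "0 0 0 0 0 0 0.5"

```text
time: 9.3
tool_pos: [0.538, 0.2025, 0.0177]
tcp_rot: [-1.31, -1.023, 1.031]
wrist_force: [0.0, 0.3, 1.3]
width: 0.695
```

Wall contact felt (4 N) and released. Open, rise, and go towards the grate plate.

Emit:
jog_arm --pt "0 0 0 0 0 0 1" --pt "0 0 0 0 0 0 1" --pt "0 0 0 0 0 0 1" --pt "0 -0.02 0 0 0 0 1" --pt "0 -0.05 0 0 0 0 1" --pt "0 -0.05 0 0 0 0 1" --pt "0 -0.05 0 0 0 0 1" --pt "0 -0.05 0.02 0 0 0 1" --pt "0 -0.01 0.02 0 0 0 1" --pt "0 0 0 0 0 0 1"

```text
time: 10.55
tool_pos: [0.5019, 0.212, 0.2649]
tcp_rot: [-1.316, -1.033, 1.022]
wrist_force: [-0.1, -0.4, -0.1]
width: 0.997
```

```bash
cat >> h.py <<'E'
def platetop(p,w,ztop,name="plate_slice",tol=.004):
    for k in spotter.masks_of(p,name)[:1]: return k["p"],bright(p,k["mask"],w,ztop,tol)
RX=np.array([np.cos(np.radians(2.2)),-np.sin(np.radians(2.2)),0]); RL=np.array([np.sin(np.radians(2.2)),np.cos(np.radians(2.2)),0]); RZ=np.array([0,0,1.])
APP=(RX-RZ)/2**.5; FR=frame(APP,RL); UP=(RX+RZ)/2**.5
E
python3 - <<'E'
from h import *
p=read_camera("wrist");w=cloud(p);np.savez("w4.npz",w=w,im=p["img"])
print(platetop(p,w,.014)); 
p=read_camera("top");print(platetop(p,cloud(p),.016))
g=np.array([.534,-.138,.073]); print(UP,APP)
delta(g-.13*APP,FR)
E
```

```text
(0.58, (array([0.5391, 0.2013]), -13.569015502929688, (131.0792694091797, 60.93082046508789)))
(0.93, (array([0.54  , 0.1984]), -11.970809936523438, (126.6670150756836, 59.88977813720703)))
[ 0.7066 -0.0271  0.7071] [ 0.7066 -0.0271 -0.7071]
t 10.75 w 1.0030562807133236 pos [0.5019 0.2112 0.2611] turn [-0.7825 -0.1969 -0.0802] deg 46.459951129199474 shift(after turn) [-0.3477  0.0352  0.1009] world d [-0.0597 -0.3456 -0.0962]
```

Emit:
jog_arm --pt "0 0 0 -0.1565 -0.0394 -0.016 1" --pt "0 0 0 -0.1565 -0.0394 -0.016 1" --pt "0 0 0 -0.1565 -0.0394 -0.016 1" --pt "0 0 0 -0.1565 -0.0394 -0.016 1" --pt "0 0 0 -0.1565 -0.0394 -0.016 1" --pt "0 0 0.045 0 0 0 1" --pt "-0.02 0 0.045 0 0 0 1" --pt "-0.04 0 0.01 0 0 0 1" --pt "-0.045 0 0 0 0 0 1" --pt "-0.045 0 0 0 0 0 1"

```text
time: 12.0
tool_pos: [0.4493, 0.0829, 0.199]
tcp_rot: [-1.781, -1.697, 0.759]
wrist_force: [-0.3, -0.2, -0.2]
width: 1.004
```

Emit:
jog_arm --pt "-0.045 0 0 0 0 0 1" --pt "-0.045 0 0 0 0 0 1" --pt "-0.045 0 0 0 0 0 1" --pt "-0.03 0 0 0 0 0 1" --pt "-0.01 0 0 0 0 0 1" --pt "0 0 0 0 0 0 1"

```text
time: 12.75
tool_pos: [0.4487, -0.0536, 0.2]
tcp_rot: [-1.763, -1.66, 0.783]
wrist_force: [-0.2, 0.6, 0.2]
width: 0.997
```

```bash
cat >> h.py <<'E'
def rackplate(p,w,t):
    r=spotter.masks_of(p,t)
    if not r: print("no",t); return
    P=w[r[0]["mask"]];P=P[~np.isnan(P[:,0])]; c,V,Q=pca(P)
    n=V[2]*np.sign(V[2][2]); up=UP-(UP@n)*n; up/=np.linalg.norm(up); lat=np.cross(n,up)
    cc,a,sz=rect2(np.column_stack([(Q-c)@up,(Q-c)@lat]))
    print(t,r[0]["p"],len(P),"n",n,"top centre",c+cc[0]*up+cc[1]*lat,"ang",a,"size",sz)
E
python3 - <<'E'
from h import *
p=read_camera("wrist");w=cloud(p);np.savez("w5.npz",w=w,im=p["img"]);cv2.imwrite("pics/w5.png",p["img"])
for t in("plate_grate","bamboo_board","plate_julienne"): rackplate(p,w,t)
g=np.array([.534,-.138,.073])
delta(g-.13*APP,FR)
E
```

```text
plate_grate 0.68 12329 n [-0.7053  0.025   0.7085] top centre [ 0.5339 -0.1364  0.0731] ang 0.004257860593497753 size (130.1211395263672, 60.258155822753906)
bamboo_board 0.96 11617 n [-0.7063  0.0317  0.7072] top centre [ 0.5265 -0.24    0.0746] ang 0.15698856115341187 size (127.0317153930664, 57.25608825683594)
plate_julienne 0.91 1908 n [-0.5167 -0.7738  0.3663] top centre [ 0.5365 -0.3173  0.0803] ang 2.0924246311187744 size (105.59184265136719, 10.232538223266602)
t 12.95 w 0.9988376682772744 pos [ 0.4491 -0.0517  0.2007] turn [-0.0703  0.0112 -0.0217] deg 4.262521347615653 shift(after turn) [-0.083   0.0226  0.0279] world d [-0.007  -0.0828 -0.0357]
```

View pics/w5.png

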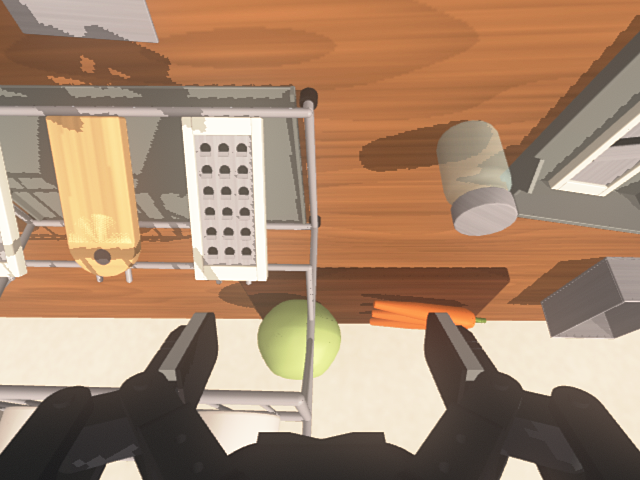

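Grate plate (185-268, 115-280) measures 130.1 x 60.3 mm, right where expected; the shelf bar is well behind the approach line. Approach.

Run:
```python
from h import *
g=np.array([.534,-.1365,.075])
delta(g-.06*APP,FR)
```

```text
t 12.95 w 0.9988376682772744 pos [ 0.4491 -0.0517  0.2007] turn [-0.0703  0.0112 -0.0217] deg 4.262521347615653 shift(after turn) [-0.0815  0.0911  0.0266] world d [ 0.0425 -0.0832 -0.0832]
```

Emit:
jog_arm --pt "-0.02 0 0.01 -0.035 0.0055 -0.011 0.9" --pt "-0.03 0 0.015 -0.035 0.0055 -0.011 0.9" --pt "-0.03 0.01 0 0 0 0 0.9" --pt "0 0.035 0 0 0 0 0.9" --pt "0 0.03 0 0 0 0 0.9" --pt "0 0.01 0 0 0 0 0.9" --pt "0 0 0 0 0 0 0.9"

```text
time: 13.82
tool_pos: [0.512, -0.1104, 0.1563]
tcp_rot: [-1.772, -1.664, 0.763]
wrist_force: [-0.4, -0.3, 0.1]
width: 0.895
```

Run:
```python
from h import *
p=read_camera("wrist");w=cloud(p); rackplate(p,w,"plate_grate")
g=np.array([.534,-.1365,.075])
delta(g-.001*APP,FR)
```

```text
plate_grate 0.6 23912 n [-0.7049  0.0249  0.7089] top centre [ 0.5335 -0.1367  0.0728] ang -0.0686187744140625 size (131.0370635986328, 60.203590393066406)
t 13.925 w 0.897001129930375 pos [ 0.5118 -0.111   0.157 ] turn [-0.0567 -0.0023 -0.0248] deg 3.5504041126797623 shift(after turn) [-0.0246  0.0734  0.0416] world d [ 0.0215 -0.0255 -0.0813]
```

Run:
```python
from h import *
p,r,s=pose();print(s["q"],r.as_matrix()[:,1],s["time"],p)
```

```text
[-0.3957 -0.3029  2.5034  0.738   0.3168 -2.5507] [ 0.6642 -0.0503 -0.7459] 13.925 [ 0.5118 -0.111   0.157 ]
```

Emit:
jog_arm --pt "0 0 0 -0.057 -0.002 -0.025 0.9" --pt "0 0 0.02 0 0 0 0.9" --pt "-0.024 0 0.02 0 0 0 0.9" --pt "0 0 0 0 0 0 0.9"

```text
time: 14.42
tool_pos: [0.4816, -0.1082, 0.1574]
tcp_rot: [-1.808, -1.659, 0.749]
wrist_force: [-1.0, 0.9, -1.8]
width: 0.905
```

Run:
```python
from h import *
p,r,s=pose();print(s["q"],r.as_matrix()[:,1])
g=np.array([.534,-.1365,.075])
delta(g-.001*APP,FR)
```

```text
[-0.4147 -0.3957  2.571   0.7348  0.3186 -2.5496] [ 0.6789 -0.0694 -0.731 ]
t 14.425 w 0.9047561307869705 pos [ 0.4816 -0.1082  0.1574] turn [-0.0351 -0.0082 -0.0435] deg 3.2363977428991597 shift(after turn) [-0.0262  0.095   0.0204] world d [ 0.0517 -0.0282 -0.0817]
```

Joint 6 sits at its limit (-2.55): a half turn about the tool axis gives the same grasp. Step clear to the left of the rack and flip.

Emit:
jog_arm --pt "0.04 0 -0.01 0 0 0 0.9" --pt "0.045 0 -0.015 0 0 0 0.9" --pt "0.03 0 -0.015 0 0.1 0 0.9" --pt "0 0 0 0 0.178 0 0.9" --pt "0 0 0 0 0.178 0 0.9" --pt "0 0 0 0 0.178 0 0.9" --pt "0 0 0 0 0.178 0 0.9" --pt "0 0 0 0 0.178 0 0.9" --pt "0 0 0 0 0.178 0 0.9" --pt "0 0 0 0 0.178 0 0.9"

```text
time: 15.68
tool_pos: [0.4914, -0.0383, 0.1554]
tcp_rot: [-1.622, -0.683, -0.44]
wrist_force: [-0.0, -0.1, 0.2]
width: 0.902
```

Emit:
jog_arm --pt "0 0 0 0 0.178 0 0.9" --pt "0 0 0 0 0.178 0 0.9" --pt "0 0 0 0 0.178 0 0.9" --pt "0 0 0 0 0.178 0 0.9" --pt "0 0 0 0 0.178 0 0.9" --pt "0 0 0 0 0.178 0 0.9" --pt "0 0 0 0 0.178 0 0.9" --pt "0 0 0 0 0.178 0 0.9" --pt "0 0 0 0 0.178 0 0.9"

```text
time: 16.8
tool_pos: [0.4825, -0.0364, 0.145]
tcp_rot: [-0.776, 0.595, -1.475]
wrist_force: [0.9, 0.2, 0.1]
width: 0.902
```

Run:
```python
from h import *
p,r,s=pose();print(s["q"],r.as_matrix())
g=np.array([.534,-.1365,.075])
delta(g-.06*APP,FR)
```

```text
[-0.1506 -0.3927  2.571   0.1314  0.2674  1.2339] [[ 0.0328  0.6403  0.7674]
 [-0.9936 -0.0622  0.0944]
 [ 0.1081 -0.7656  0.6341]]
t 16.8 w 0.9019573054323272 pos [ 0.4825 -0.0364  0.145 ] turn [0.0896 0.1257 0.0321] deg 9.035802069893755 shift(after turn) [ 0.0981  0.0286 -0.0104] world d [ 0.0091 -0.0985 -0.0276]
```

Emit:
jog_arm --pt "0.03 0 0 0 0.06 0 0.9" --pt "0.04 0 0.01 0 0.06 0 0.9" --pt "0.025 0.02 0.01 0 0 0 0.9" --pt "0 0.02 0 0.04 0 0.015 0.9" --pt "0 0 0 0.04 0 0.015 0.9" --pt "0 0 0 0 0 0 0.9"

```text
time: 17.55
tool_pos: [0.5163, -0.1325, 0.1302]
tcp_rot: [-0.618, 0.646, -1.519]
wrist_force: [0.1, -0.1, 0.8]
width: 0.901
```

Run:
```python
from h import *
p,r,s=pose();print(s["q"],r.as_matrix())
g=np.array([.534,-.1365,.075])
delta(g-.03*APP,FR)
```

```text
[-0.4854 -0.2153  2.5226  1.2081  0.3221  0.0525] [[-0.0442  0.6929  0.7197]
 [-0.999  -0.0308 -0.0316]
 [ 0.0003 -0.7204  0.6936]]
t 17.55 w 0.9006117579529707 pos [ 0.5163 -0.1325  0.1302] turn [ 0.0189 -0.0039  0.0042] deg 1.133549305605658 shift(after turn) [ 0.0033  0.0217 -0.0264] world d [-0.0035 -0.0032 -0.034 ]
```

Emit:
jog_arm --pt "0.002 0.005 -0.012 0.018 -0.004 0.004 0.9" --pt "0.0015 0.008 -0.013 0 0 0 0.9" --pt "0 0.008 0 0 0 0 0.9" --pt "0 0 0 0 0 0 0.9"

```text
time: 18.05
tool_pos: [0.5111, -0.1342, 0.096]
tcp_rot: [-0.609, 0.633, -1.516]
wrist_force: [0.2, 0.3, -0.2]
width: 0.906
```

Run:
```python
from h import *
p,r,s=pose();print(s["q"],s["wrist_force"])
g=np.array([.534,-.1365,.075])
delta(g-.001*APP,FR)
p=read_camera("wrist");w=cloud(p); rackplate(p,w,"plate_grate")
```

```text
[-0.5082 -0.1383  2.5576  1.5719  0.325  -0.3477] [ 0.2043  0.3468 -0.1656]
t 18.05 w 0.9055058140326285 pos [ 0.5111 -0.1342  0.096 ] turn [ 0.0052  0.0001 -0.001 ] deg 0.3059260476591502 shift(after turn) [0.0014 0.0301 0.0014] world d [ 0.0222 -0.0023 -0.0203]
plate_grate 0.64 30006 n [-0.7088  0.0255  0.7049] top centre [ 0.5328 -0.1365  0.0722] ang -0.0194549560546875 size (132.88792419433594, 60.15620040893555)
```

Emit:
jog_arm --pt "0.001 0.01 0.001 0.005 0 0 0.9" --pt "0 0.01 0 0 0 0 0.9" --pt "0 0.007 0 0 0 0 0.9" --pt "0 0.002 0 0 0 0 0.9" --pt "0 0 0 0 0 0 0.9"

```text
time: 18.77
tool_pos: [0.534, -0.1358, 0.0794]
tcp_rot: [-0.604, 0.623, -1.517]
wrist_force: [0.3, -0.7, -0.8]
width: 0.903
```

Run:
```python
from h import *
p,r,s=pose();print(s["q"],s["wrist_force"])
g=np.array([.534,-.1365,.075])
delta(g-.001*APP,FR)
```

```text
[-0.4807 -0.0445  2.5285  1.8199  0.3198 -0.5875] [ 0.2715 -0.6818 -0.825 ]
t 18.775 w 0.9034949030750039 pos [ 0.534  -0.1358  0.0794] turn [-0.0044  0.0038 -0.0007] deg 0.3369001881543371 shift(after turn) [ 0.0007  0.0021 -0.0031] world d [-0.0007 -0.0007 -0.0037]
```

Emit:
jog_arm --pt "0.0007 0.002 -0.003 0 0 0 0.85" --pt "0 0 0 0 0 0 0.8" --pt "0 0 0 0 0 0 0.5" --pt "0 0 0 0 0 0 0.5" --pt "0 0 0 0 0 0 0.5" --pt "0 0 0 0 0 0 0.5" --force 30

```text
time: 19.52
tool_pos: [0.5331, -0.1366, 0.0766]
tcp_rot: [-0.604, 0.621, -1.517]
wrist_force: [0.6, -0.1, 0.3]
width: 0.692
```

Run:
```python
from h import *
p,r,s=pose();print(s["q"],s["wrist_force"])
g=np.array([.534,-.1365,.075])
print("plate top centre in tool", r.inv().apply(g-p))
delta(g-.001*APP,FR)
```

```text
[-0.4844 -0.0379  2.5314  1.8469  0.325  -0.6191] [ 0.5769 -0.0537  0.3003]
plate top centre in tool [-0.0001  0.0018 -0.0005]
t 19.525 w 0.6921937588329833 pos [ 0.5331 -0.1366  0.0766] turn [-0.0058  0.0043 -0.0004] deg 0.413851321091585 shift(after turn) [-0.0001  0.0008 -0.0005] world d [ 0.0002  0.0001 -0.0009]
```

Gripped at 60 mm with the plate centred. Lift off along its normal, then roll it level while backing out from under the shelf.

Emit:
jog_arm --pt "0 -0.007 0 0 0 0 0.5" --pt "0 -0.01 0 0 0 0 0.5" --pt "0 -0.012 0 0 0 0 0.5" --pt "0 -0.011 -0.003 -0.09 0 0 0.5" --pt "0 -0.011 -0.004 -0.1 0 0 0.5" --pt "0 -0.01 -0.006 -0.1 0 0 0.5" --pt "0 -0.009 -0.008 -0.1 0 0 0.5"

```text
time: 20.4
tool_pos: [0.4808, -0.1241, 0.1045]
tcp_rot: [-0.8, 0.845, -1.411]
wrist_force: [0.1, 1.4, -2.5]
width: 0.69
```

Emit:
jog_arm --pt "0 -0.009 -0.009 -0.1 0 0 0.5" --pt "0 -0.008 -0.01 -0.1 0 0 0.5" --pt "0 -0.008 -0.01 -0.1 0 0 0.5" --pt "0 -0.01 -0.01 -0.05 0 0 0.5" --pt "0 0 0 0 0 0 0.5"

```text
time: 21.02
tool_pos: [0.4295, -0.1237, 0.1236]
tcp_rot: [-1.076, 1.121, -1.274]
wrist_force: [1.1, -0.6, -2.1]
width: 0.695
```

```bash
cat >> h.py <<'E'
TE=np.array([np.cos(np.radians(14)),-np.sin(np.radians(14)),0]); TO=np.array([-TE[1],TE[0],0]); FT=frame([0,0,-1],TO)
SL=np.array([.5391,.2013,0])
E
python3 - <<'E'
from h import *
p,r,s=pose();print(s["q"],s["wrist_force"],r.as_matrix()[:,1])
delta(SL+[0,0,.15],FT)
p=read_camera("wrist");cv2.imwrite("pics/w6.png",p["img"]);w=cloud(p)
E
```

```text
[-0.3922 -0.1501  2.2862  0.0972  0.8771  1.1387] [ 1.0956 -0.564  -2.1052] [ 0.1486  0.0193 -0.9887]
t 21.025 w 0.6949257822806525 pos [ 0.4295 -0.1237  0.1236] turn [-0.1457  0.2264 -0.0388] deg 15.585222839599206 shift(after turn) [-0.3419 -0.0264  0.0277] world d [0.1096 0.325  0.0264]
```

View pics/w6.png

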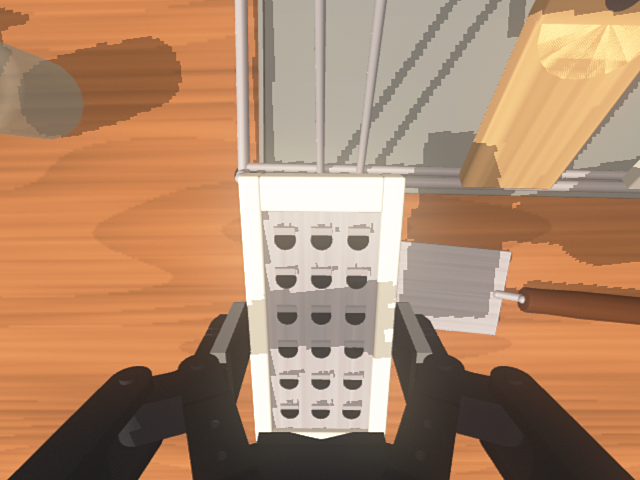

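The wrist view shows the grate plate (240-405, 172-435) held square between the fingers and clear of the rack. Level, raise, carry to above the tray.

Emit:
jog_arm --pt "0 -0.02 0 -0.073 0.113 -0.019 0.5" --pt "0 -0.03 0 -0.073 0.113 -0.019 0.5" --pt "-0.03 -0.02 0.005 0 0 0 0.5" --pt "-0.04 0 0.005 0 0 0 0.5" --pt "-0.045 0 0.005 0 0 0 0.5" --pt "-0.045 0 0.005 0 0 0 0.5" --pt "-0.045 0 0.004 0 0 0 0.5" --pt "-0.045 0 0.004 0 0 0 0.5" --pt "-0.035 0 0 0 0 0 0.5" --pt "-0.02 0 0 0 0 0 0.5"

```text
time: 22.32
tool_pos: [0.5269, 0.1731, 0.1864]
tcp_rot: [-1.076, 1.406, -1.388]
wrist_force: [-0.5, 0.5, -1.0]
width: 0.695
```

Emit:
jog_arm --pt "0 0 0 0 0 0 0.5" --pt "0 0 0 0 0 0 0.5"

```text
time: 22.58
tool_pos: [0.5262, 0.173, 0.185]
tcp_rot: [-1.079, 1.405, -1.386]
wrist_force: [-0.1, -0.7, -1.3]
width: 0.688
```

Run:
```python
from h import *
p,r,s=pose();print(s["q"],s["wrist_force"],r.as_matrix()[:,1])
delta(SL+[0,0,.06],FT)
q=read_camera("wrist");w=cloud(q)
for t in("plate_grate","plate_slice"):
  for k in spotter.masks_of(q,t)[:1]:
    P=w[k["mask"]];P=P[~np.isnan(P[:,0])];c,V,Q=pca(P);print(t,k["p"],"normal",V[2],"rel TCP tool",r.inv().apply(c-p), rect2(Q[:,:2]),c[2])
    if t=="plate_grate":
        L=r.inv().apply(Q-p);print("ext tool",np.percentile(L,[.5,99.5],axis=0), rect2(L[:,[0,2]]))
```

```text
[0.2672 0.0859 1.9264 0.0101 1.1353 2.09  ] [-0.1394 -0.6999 -1.3408] [-0.0082  0.0072 -0.9999]
t 22.575 w 0.6875428243448628 pos [0.5262 0.173  0.185 ] turn [ 0.0098 -0.0119 -0.0049] deg 0.928252057076568 shift(after turn) [-0.0306  0.125   0.0057] world d [ 0.0129  0.0283 -0.125 ]
plate_grate 0.57 normal [0.0041 0.0007 1.    ] rel TCP tool [0.0007 0.0028 0.012 ] (array([0.5294, 0.1715]), -14.791854858398438, (120.60633850097656, 60.35865783691406)) 0.18207214792757004
ext tool [[-0.0287  0.     -0.054 ]
 [ 0.0301  0.0053  0.0635]] (array([0.0006, 0.0035]), 89.83990478515625, (120.62789916992188, 60.35417556762695))
plate_slice 0.93 normal [ 0.1097 -0.0263 -0.9936] rel TCP tool [-0.0315  0.1704  0.0548] (array([0.5852, 0.1909]), 75.30684661865234, (59.941410064697266, 31.17190933227539)) 0.01421258547709571
```

Run:
```python
from h import *
delta([.5378,.2021,.05],FT)
```

```text
t 22.725 w 0.6913334337524283 pos [0.5265 0.1728 0.1854] turn [ 0.0092 -0.0129 -0.0054] deg 0.9620539848711444 shift(after turn) [-0.0312  0.1354  0.0039] world d [ 0.0113  0.0293 -0.1354]
```

Emit:
jog_arm --pt "0 0 0 0.009 -0.013 -0.005 0.5" --pt "-0.015 0 0.002 0 0 0 0.5" --pt "-0.016 0 0.002 0 0 0 0.5" --pt "0 0.035 0 0 0 0 0.5" --pt "0 0.035 0 0 0 0 0.5" --pt "0 0.03 0 0 0 0 0.5" --pt "0 0.02 0 0 0 0 0.5" --pt "0 0.006 0 0 0 0 0.5" --pt "0 0 0 0 0 0 0.5"

```text
time: 23.85
tool_pos: [0.5446, 0.2099, 0.0596]
tcp_rot: [-1.075, 1.382, -1.386]
wrist_force: [-0.0, -0.6, 1.6]
width: 0.69
```

Run:
```python
from h import *
delta([.5378,.2021,.0335],FT)
```

```text
t 23.85 w 0.6900273710907108 pos [0.5446 0.2099 0.0596] turn [-0.0075  0.0017 -0.0059] deg 0.5554942339992772 shift(after turn) [ 0.0092  0.0261 -0.0047] world d [-0.0068 -0.0078 -0.0261]
```

Emit:
jog_arm --pt "0.007 0.003 -0.004 -0.007 0.002 -0.006 0.5" --pt "0.001 0.006 0 0 0 0 0.5" --pt "0 0.006 0 0 0 0 0.5" --pt "0 0.004 0 0 0 0 0.5" --pt "0 0 0 0 0 0 0.5"

```text
time: 24.48
tool_pos: [0.5404, 0.2038, 0.0417]
tcp_rot: [-1.079, 1.385, -1.388]
wrist_force: [-1.0, 0.3, -0.8]
width: 0.691
```

Run:
```python
from h import *
delta([.5378,.2021,.028],FT)
```

```text
t 24.475 w 0.691047503997881 pos [0.5404 0.2038 0.0417] turn [-0.0039 -0.0005 -0.0026] deg 0.26812189165403255 shift(after turn) [ 0.0023  0.0137 -0.0021] world d [-0.0026 -0.0017 -0.0137]
```

Emit:
jog_arm --pt "0.0022 0.002 -0.002 -0.004 0 -0.003 0.5" --pt "0 0.005 0 0 0 0 0.5" --pt "0 0.004 0 0 0 0 0.5" --pt "0 0.001 0 0 0 0 0.5" --pt "0 0 0 0 0 0 0.5"

```text
time: 25.1
tool_pos: [0.5379, 0.2019, 0.0289]
tcp_rot: [-1.084, 1.387, -1.388]
wrist_force: [-0.3, 0.3, -0.3]
width: 0.689
```

Run:
```python
from h import *
delta([.5378,.2021,.028],FT)
```

```text
t 25.1 w 0.6886828860578245 pos [0.5379 0.2019 0.0289] turn [ 0.0003 -0.0006  0.0007] deg 0.056999388039302726 shift(after turn) [-0.0001  0.0009 -0.0002] world d [-0.0001  0.0002 -0.0009]
```

Emit:
jog_arm --pt "0 0.001 0 0 0 0 0.5" --pt "0 0.0008 0 0 0 0 0.5"

```text
time: 25.35
tool_pos: [0.5381, 0.202, 0.0277]
tcp_rot: [-1.084, 1.387, -1.387]
wrist_force: [-1.2, -1.2, 3.6]
width: 0.694
```

Emit:
jog_arm --pt "0 0.001 0 0 0 0 0.5" --pt "0 0 0 0 0 0 0.5"

```text
time: 25.6
tool_pos: [0.5383, 0.202, 0.0273]
tcp_rot: [-1.084, 1.387, -1.387]
wrist_force: [-2.5, -0.8, 2.3]
width: 0.692
```

Contact felt (3.6 N): seated. Release, rise, check the pile.

Emit:
jog_arm --pt "0 -0.0005 0 0 0 0 0.9" --pt "0 0 0 0 0 0 0.9" --pt "0 0 0 0 0 0 0.9" --pt "0 -0.02 0 0 0 0 0.9" --pt "0 -0.05 0 0 0 0 0.9" --pt "0 -0.05 0 0 0 0 0.9" --pt "0 -0.05 0 0 0 0 0.9" --pt "0 -0.04 -0.03 0 0 0 0.9" --pt "0 0 -0.04 0 0 0 0.9" --pt "0 0 -0.01 0 0 0 0.9"

```text
time: 26.85
tool_pos: [0.4612, 0.2225, 0.2539]
tcp_rot: [-1.071, 1.383, -1.389]
wrist_force: [0.8, -0.7, 0.1]
width: 0.895
```

Run:
```python
from h import *
q=read_camera("wrist");w=cloud(q);np.savez("w7.npz",w=w,im=q["img"]);cv2.imwrite("pics/w7.png",q["img"])
print(platetop(q,w,.024,"plate_grate"))
q=read_camera("top");print(platetop(q,cloud(q),.026,"plate_grate"));w=cloud(q)
rackplate(q,w,"plate_julienne")
p,r,s=pose();print(s["q"])
g=np.array([.5255,-.347,.075])
delta(g-.1*APP,FR)
```

```text
(0.55, (array([0.5366, 0.202 ]), -14.035621643066406, (129.59109497070312, 60.110164642333984)))
(0.82, (array([0.5392, 0.1999]), -13.551177978515625, (130.53469848632812, 61.058074951171875)))
plate_julienne 0.79 1144 n [-0.7122  0.026   0.7015] top centre [ 0.5264 -0.3466  0.0756] ang -0.5913238525390625 size (133.58006286621094, 60.36233139038086)
[ 0.3987 -0.0538  1.9414 -0.0007  1.2454  2.2176]
t 27.1 w 0.8952123056033237 pos [0.4631 0.2219 0.2516] turn [ 0.7748 -0.2     0.0785] deg 46.07009520853264 shift(after turn) [ 0.5661  0.0844 -0.0654] world d [-0.0083 -0.5662 -0.1059]
```

View pics/w7.png

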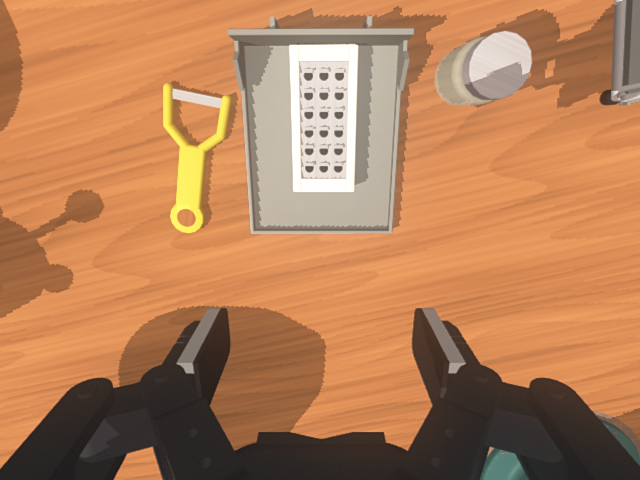

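Pile looks square: grate on slice, (290-356, 44-191), yaw -14.0° equal to the tray's. Now to the julienne plate.

Emit:
jog_arm --pt "0.04 0 0.008 0 0 0 0.9" --pt "0.052 0 0.012 0 0 0 0.9" --pt "0.052 0 0.012 0 0 0 0.9" --pt "0.052 0 0.012 0 0 0 0.9" --pt "0.052 0 0.012 0 0 0 0.9" --pt "0.052 0 0.012 0 0 0 0.9" --pt "0.052 0 0.012 0 0 0 0.9" --pt "0.052 0 0.012 0 0 0 0.9" --pt "0.052 0 0.012 0 0 0 0.9" --pt "0.052 0 0.012 0 0 0 0.9"

```text
time: 28.35
tool_pos: [0.4539, -0.3186, 0.2426]
tcp_rot: [-1.08, 1.394, -1.386]
wrist_force: [1.1, 0.4, -0.1]
width: 0.902
```

Emit:
jog_arm --pt "0.02 0 0 0 0 0 0.9" --pt "0 0 0 0.13 -0.033 0.013 0.9" --pt "0 0 0 0.13 -0.033 0.013 0.9" --pt "0 0 0 0.13 -0.033 0.013 0.9" --pt "0 0 0 0.13 -0.033 0.013 0.9" --pt "0 0 0 0 0 0 0.9"

```text
time: 29.1
tool_pos: [0.4474, -0.3437, 0.2356]
tcp_rot: [-0.758, 0.888, -1.5]
wrist_force: [0.5, 0.4, 0.4]
width: 0.899
```

Run:
```python
from h import *
p,r,s=pose();print(s["q"])
q=read_camera("wrist");w=cloud(q);rackplate(q,w,"plate_julienne")
g=np.array([.526,-.3468,.075])
delta(g-.08*APP,FR)
```

```text
[-0.9266 -0.1614  2.1534  0.5241  0.8585  0.4759]
plate_julienne 0.98 7563 n [-0.7021  0.0272  0.7116] top centre [ 0.5245 -0.3456  0.0718] ang 0.1397937834262848 size (133.5282745361328, 59.945987701416016)
t 29.2 w 0.9010823356354913 pos [ 0.4494 -0.3448  0.2379] turn [ 0.2585 -0.0724  0.0274] deg 15.459421329974745 shift(after turn) [-0.0009  0.0894 -0.061 ] world d [ 0.0201  0.0002 -0.1063]
```

Emit:
jog_arm --pt "0 0 0 0.13 -0.036 0.014 0.9" --pt "0 0 0 0.13 -0.036 0.014 0.9" --pt "0 0.015 -0.02 0 0 0 0.9" --pt "0 0.025 -0.02 0 0 0 0.9" --pt "0 0.025 -0.015 0 0 0 0.9" --pt "0 0.015 -0.006 0 0 0 0.9" --pt "0 0 0 0 0 0 0.9"

```text
time: 30.08
tool_pos: [0.4743, -0.3492, 0.1435]
tcp_rot: [-0.606, 0.614, -1.508]
wrist_force: [-0.6, 0.4, -0.0]
width: 0.903
```

Run:
```python
from h import *
p,r,s=pose();print(s["q"])
q=read_camera("wrist");w=cloud(q);rackplate(q,w,"plate_julienne")
g=np.array([.526,-.3466,.075])
delta(g-.035*APP,FR)
```

```text
[-1.026   0.003   2.3158  1.1726  0.7069 -0.3284]
plate_julienne 0.68 17910 n [-0.7091  0.0263  0.7046] top centre [ 0.5253 -0.3457  0.0728] ang -0.01248931884765625 size (131.33067321777344, 60.07245635986328)
t 30.175 w 0.90288061983127 pos [ 0.4743 -0.3501  0.1451] turn [-0.0093  0.0147 -0.005 ] deg 1.0392957648270191 shift(after turn) [-0.0055  0.051  -0.0131] world d [ 0.027   0.0044 -0.0453]
```

Emit:
jog_arm --pt "-0.003 0.012 -0.006 -0.009 0.015 -0.005 0.9" --pt "-0.003 0.018 -0.006 0 0 0 0.9" --pt "0 0.015 0 0 0 0 0.9" --pt "0 0.003 0 0 0 0 0.9" --pt "0 0 0 0 0 0 0.9"

```text
time: 30.8
tool_pos: [0.5029, -0.3466, 0.1048]
tcp_rot: [-0.606, 0.625, -1.522]
wrist_force: [-0.3, 0.1, -1.2]
width: 0.899
```

Run:
```python
from h import *
p,r,s=pose();print(s["q"])
g=np.array([.5255,-.346,.075])
delta(g-.001*APP,FR)
q=read_camera("wrist");w=cloud(q);rackplate(q,w,"plate_julienne")
```

```text
[-0.9584  0.0976  2.3095  1.307   0.6207 -0.4265]
t 30.8 w 0.8986610860743376 pos [ 0.5029 -0.3466  0.1048] turn [-0.0024  0.0017  0.004 ] deg 0.28505878827784986 shift(after turn) [-0.0015  0.036  -0.0051] world d [ 0.0219  0.0006 -0.0291]
plate_julienne 0.76 27888 n [-0.7098  0.0267  0.7039] top centre [ 0.5249 -0.3462  0.0722] ang -0.2170562744140625 size (132.94168090820312, 61.75264358520508)
```

Emit:
jog_arm --pt "-0.001 0.01 -0.004 -0.002 0.002 0.004 0.9" --pt "0 0.012 -0.001 0 0 0 0.9" --pt "0 0.009 0 0 0 0 0.9" --pt "0 0.003 0 0 0 0 0.9" --pt "0 0 0 0 0 0 0.9"

```text
time: 31.52
tool_pos: [0.5246, -0.3473, 0.076]
tcp_rot: [-0.605, 0.628, -1.52]
wrist_force: [-0.7, -0.5, -0.9]
width: 0.902
```

Run:
```python
from h import *
g=np.array([.5255,-.346,.075])
delta(g-.001*APP,FR)
```

```text
t 31.525 w 0.9023143430939596 pos [ 0.5246 -0.3473  0.076 ] turn [-0.0009 -0.0006  0.0014] deg 0.10120339948900568 shift(after turn) [-0.0013  0.0003 -0.0001] world d [ 0.0002  0.0013 -0.0003]
```

Aligned. Close, lift out and roll level as before.

Emit:
jog_arm --pt "-0.001 0 0 0 0 0 0.85" --pt "0 0 0 0 0 0 0.8" --pt "0 0 0 0 0 0 0.5" --pt "0 0 0 0 0 0 0.5" --pt "0 0 0 0 0 0 0.5" --pt "0 0 0 0 0 0 0.5" --force 30

```text
time: 32.28
tool_pos: [0.5244, -0.3463, 0.0767]
tcp_rot: [-0.605, 0.627, -1.52]
wrist_force: [0.6, -0.3, -0.2]
width: 0.688
```

Emit:
jog_arm --pt "0 -0.007 0 0 0 0 0.5" --pt "0 -0.01 0 0 0 0 0.5" --pt "0 -0.012 0 0 0 0 0.5" --pt "0 -0.011 -0.003 -0.09 0 0 0.5" --pt "0 -0.011 -0.004 -0.1 0 0 0.5" --pt "0 -0.01 -0.006 -0.1 0 0 0.5" --pt "0 -0.009 -0.008 -0.1 0 0 0.5"

```text
time: 33.15
tool_pos: [0.4537, -0.343, 0.1192]
tcp_rot: [-0.908, 0.952, -1.405]
wrist_force: [-0.1, 0.7, -1.4]
width: 0.69
```

Emit:
jog_arm --pt "0 -0.009 -0.009 -0.1 0 0 0.5" --pt "0 -0.008 -0.01 -0.1 0 0 0.5" --pt "0 -0.008 -0.01 -0.1 0 0 0.5" --pt "0 -0.01 -0.01 -0.05 0 0 0.5" --pt "0 0 0 0 0 0 0.5"

```text
time: 33.78
tool_pos: [0.4036, -0.343, 0.1505]
tcp_rot: [-1.176, 1.231, -1.262]
wrist_force: [0.3, -0.2, -0.5]
width: 0.691
```

Run:
```python
from h import *
p,r,s=pose();print(s["q"],s["wrist_force"],p)
delta([.50,.21,.2],FT)
q=read_camera("wrist");cv2.imwrite("pics/w8.png",q["img"])
```

```text
[-0.7552  0.0586  2.0245  0.0069  1.0401  0.8654] [ 0.3352 -0.2029 -0.5333] [ 0.4036 -0.343   0.1505]
t 33.775 w 0.6911495666408214 pos [ 0.4036 -0.343   0.1505] turn [-0.0186  0.1911  0.0056] deg 11.00382882917786 shift(after turn) [-0.5599 -0.0495 -0.0402] world d [0.0964 0.553  0.0495]
```

View pics/w8.png

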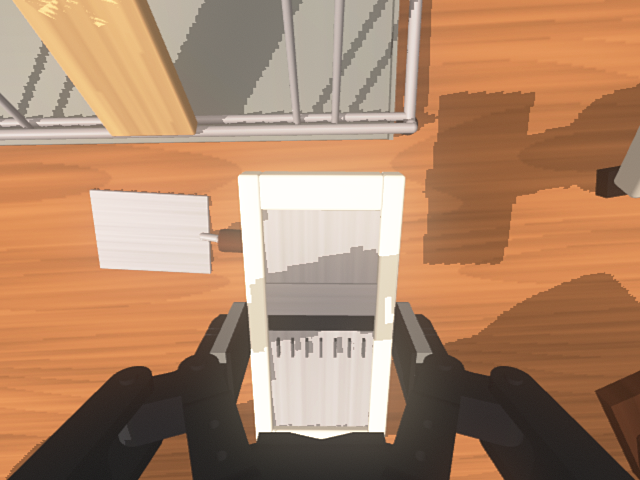

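The julienne plate (238-405, 175-435) is held square and clear of the rack; the turner is untouched. Carry to the tray.

Emit:
jog_arm --pt "0 -0.02 0 -0.009 0.095 0.003 0.5" --pt "0 -0.02 0 -0.009 0.095 0.003 0.5" --pt "-0.04 0 -0.01 0 0 0 0.5" --pt "-0.045 0 -0.011 0 0 0 0.5" --pt "-0.045 0 -0.011 0 0 0 0.5" --pt "-0.045 0 -0.011 0 0 0 0.5" --pt "-0.045 0 -0.011 0 0 0 0.5" --pt "-0.045 0 -0.011 0 0 0 0.5" --pt "-0.045 0 -0.011 0 0 0 0.5" --pt "-0.045 0 0 0 0 0 0.5"

```text
time: 35.08
tool_pos: [0.4136, 0.0276, 0.1877]
tcp_rot: [-1.062, 1.403, -1.402]
wrist_force: [0.9, -0.6, -1.1]
width: 0.692
```

Emit:
jog_arm --pt "-0.045 0 0.01 0 0 0 0.5" --pt "-0.045 0 0.012 0 0 0 0.5" --pt "-0.045 0 0.012 0 0 0 0.5" --pt "-0.03 0 0.01 0 0 0 0.5" --pt "-0.015 0 0 0 0 0 0.5" --pt "0 0 0 0 0 0 0.5" --pt "0 0 0 0 0 0 0.5"

```text
time: 35.95
tool_pos: [0.5016, 0.1944, 0.1859]
tcp_rot: [-1.061, 1.405, -1.401]
wrist_force: [-0.2, -0.4, -0.8]
width: 0.691
```

Run:
```python
from h import *
p,r,s=pose();print(s["q"],s["wrist_force"])
delta([.5378,.2021,.07],FT)
q=read_camera("wrist");w=cloud(q)
for k in spotter.masks_of(q,"plate_julienne")[:1]:
    P=w[k["mask"]];P=P[~np.isnan(P[:,0])];c,V,Q=pca(P)
    L=r.inv().apply(Q-p);print(V[2],"ext tool",np.percentile(L,[.5,99.5],axis=0), rect2(L[:,[0,2]]))
```

```text
[0.3207 0.0467 1.9664 0.005  1.1217 2.1583] [-0.2411 -0.4319 -0.8051]
t 35.95 w 0.6905597492399528 pos [0.5016 0.1944 0.1859] turn [-0.0033 -0.0246 -0.0075] deg 1.4868814623254958 shift(after turn) [-0.0162  0.1159  0.0333] world d [ 0.0362  0.0077 -0.1159]
[-0.013   0.0012  0.9999] ext tool [[-0.0287  0.0004 -0.0538]
 [ 0.03    0.0057  0.0641]] (array([0.0006, 0.0033]), 89.80766296386719, (122.23890686035156, 60.28483963012695))
```

Emit:
jog_arm --pt "0 0 0 -0.003 -0.024 -0.007 0.5" --pt "-0.008 0 0.016 0 0 0 0.5" --pt "-0.008 0 0.016 0 0 0 0.5" --pt "0 0.03 0 0 0 0 0.5" --pt "0 0.03 0 0 0 0 0.5" --pt "0 0.025 0 0 0 0 0.5" --pt "0 0.015 0 0 0 0 0.5" --pt "0 0 0 0 0 0 0.5"

```text
time: 37.05
tool_pos: [0.5479, 0.2028, 0.0853]
tcp_rot: [-1.074, 1.384, -1.39]
wrist_force: [-0.7, 0.3, -0.6]
width: 0.693
```

Run:
```python
from h import *
delta([.5378,.2021,.05],FT)
```

```text
t 37.05 w 0.6929381822776827 pos [0.5479 0.2028 0.0853] turn [-0.0076 -0.0023 -0.0044] deg 0.5201249669738519 shift(after turn) [ 0.0032  0.0353 -0.0096] world d [-0.0101 -0.0007 -0.0353]
```

Emit:
jog_arm --pt "0.003 0 -0.009 -0.007 -0.002 -0.004 0.5" --pt "0 0.01 0 0 0 0 0.5" --pt "0 0.012 0 0 0 0 0.5" --pt "0 0.008 0 0 0 0 0.5" --pt "0 0.003 0 0 0 0 0.5" --pt "0 0 0 0 0 0 0.5"

```text
time: 37.8
tool_pos: [0.5401, 0.203, 0.0529]
tcp_rot: [-1.079, 1.384, -1.387]
wrist_force: [0.0, -0.3, -1.0]
width: 0.689
```

Run:
```python
from h import *
delta([.5379,.2020,.0385],FT)
```

```text
t 37.8 w 0.6890832158748745 pos [0.5401 0.203  0.0529] turn [-0.0042 -0.0001 -0.0028] deg 0.28808173367307416 shift(after turn) [ 0.0015  0.0144 -0.0019] world d [-0.0022 -0.001  -0.0144]
```

Emit:
jog_arm --pt "0.0014 0.002 -0.002 -0.004 0 -0.003 0.5" --pt "0 0.005 0 0 0 0 0.5" --pt "0 0.004 0 0 0 0 0.5" --pt "0 0.0015 0 0 0 0 0.5" --pt "0 0 0 0 0 0 0.5"

```text
time: 38.42
tool_pos: [0.5383, 0.2021, 0.0401]
tcp_rot: [-1.083, 1.386, -1.387]
wrist_force: [-0.3, -0.1, -1.2]
width: 0.692
```

Run:
```python
from h import *
delta([.5379,.2020,.0373],FT)
```

```text
t 38.425 w 0.6920988356222324 pos [0.5383 0.2021 0.0401] turn [-0.001  -0.0001 -0.0001] deg 0.05897552347424507 shift(after turn) [ 0.0002  0.0028 -0.0003] world d [-0.0004 -0.0001 -0.0028]
```

Emit:
jog_arm --pt "0 0.0012 0 0 0 0 0.5" --pt "0 0.0012 0 0 0 0 0.5" --pt "0 0.0005 0 0 0 0 0.5"

```text
time: 38.8
tool_pos: [0.5386, 0.2022, 0.0373]
tcp_rot: [-1.082, 1.386, -1.387]
wrist_force: [0.0, 0.2, -1.1]
width: 0.693
```

Emit:
jog_arm --pt "0 0.0007 0 0 0 0 0.5" --pt "0 0 0 0 0 0 0.5"

```text
time: 39.05
tool_pos: [0.5388, 0.2023, 0.0374]
tcp_rot: [-1.082, 1.386, -1.387]
wrist_force: [0.2, 0.8, -0.7]
width: 0.691
```

Emit:
jog_arm --pt "0 0.0012 0 0 0 0 0.5" --pt "0 0 0 0 0 0 0.5"

```text
time: 39.3
tool_pos: [0.5392, 0.2025, 0.0374]
tcp_rot: [-1.081, 1.385, -1.387]
wrist_force: [-0.0, 0.0, -1.5]
width: 0.69
```

Emit:
jog_arm --pt "0 0.0012 0 0 0 0 0.5" --pt "0 0 0 0 0 0 0.5"

```text
time: 39.55
tool_pos: [0.5395, 0.2026, 0.0373]
tcp_rot: [-1.081, 1.386, -1.387]
wrist_force: [0.5, -0.9, -0.5]
width: 0.693
```

Emit:
jog_arm --pt "0 0.0015 -0.001 0 0 0 0.5"

```text
time: 39.67
tool_pos: [0.5395, 0.2027, 0.0371]
tcp_rot: [-1.079, 1.384, -1.388]
wrist_force: [-2.8, -4.3, 16.0]
width: 0.692
```

Emit:
jog_arm --pt "0 0.0015 -0.001 0 0 0 0.5"

```text
time: 39.8
tool_pos: [0.5395, 0.2027, 0.0371]
tcp_rot: [-1.078, 1.383, -1.389]
wrist_force: [-3.1, -3.9, 11.2]
width: 0.69
```

Firm contact (up to 16 N), so it is seated; back off and release.

Emit:
jog_arm --pt "0 -0.001 0 0 0 0 0.5" --pt "0 0 0 0 0 0 0.9" --pt "0 0 0 0 0 0 0.9" --pt "0 0 0 0 0 0 0.9"

```text
time: 40.3
tool_pos: [0.5394, 0.2027, 0.0373]
tcp_rot: [-1.078, 1.383, -1.389]
wrist_force: [0.3, -0.3, -0.0]
width: 0.901
```

Run:
```python
from h import *
delta([.5383,.2022,.022],FT)
```

```text
t 40.3 w 0.9014595426499625 pos [0.5394 0.2027 0.0373] turn [-0.0057 -0.     -0.0017] deg 0.3396520807278117 shift(after turn) [ 0.0008  0.0153 -0.0009] world d [-0.0011 -0.0005 -0.0153]
```

Emit:
jog_arm --pt "0.0008 0.003 -0.001 -0.005 0 -0.002 0.9" --pt "0 0.006 0 0 0 0 0.9" --pt "0 0.004 0 0 0 0 0.9" --pt "0 0 0 0 0 0 0.9"

```text
time: 40.8
tool_pos: [0.5375, 0.202, 0.0225]
tcp_rot: [-1.085, 1.387, -1.387]
wrist_force: [-0.3, -0.2, 0.0]
width: 0.9
```

Run:
```python
from h import *
delta([.5383,.2022,.022],FT)
```

```text
t 40.8 w 0.8995791788018345 pos [0.5375 0.202  0.0225] turn [0.0009 0.0001 0.0012] deg 0.08653640250876654 shift(after turn) [-0.0004  0.0005  0.0007] world d [ 0.0008  0.0002 -0.0005]
```

Square the sides with a soft squeeze, release, and rise.

Emit:
jog_arm --pt "0 0 0 0 0 0 0.8" --pt "0 0 0 0 0 0 0.75" --pt "0 0 0 0 0 0 0.6" --pt "0 0 0 0 0 0 0.6" --pt "0 0 0 0 0 0 0.6" --force 20

```text
time: 41.42
tool_pos: [0.5378, 0.2022, 0.0227]
tcp_rot: [-1.084, 1.387, -1.387]
wrist_force: [0.3, 0.1, -1.4]
width: 0.699
```

Emit:
jog_arm --pt "0 0 0 0 0 0 0.9" --pt "0 0 0 0 0 0 0.9" --pt "0 0 0 0 0 0 0.9" --pt "0 -0.02 0 0 0 0 0.9" --pt "0 -0.04 0 0 0 0 0.9" --pt "0 -0.04 -0.03 0 0 0 0.9" --pt "0 -0.04 -0.04 0 0 0 0.9" --pt "0 -0.03 -0.02 0 0 0 0.7" --pt "0 0 0 0 0 0 0.7"

```text
time: 42.55
tool_pos: [0.4503, 0.2253, 0.206]
tcp_rot: [-1.076, 1.384, -1.387]
wrist_force: [0.1, -0.0, 0.6]
width: 0.699
```

Run:
```python
from h import *
p,r,s=pose();print(p,s["q"])
q=read_camera("wrist");w=cloud(q);im=q["img"]; np.savez("w9.npz",w=w,im=im)
print(platetop(q,w,.034,"plate_julienne"))
k=spotter.masks_of(q,"plate_julienne")
v,u=np.where(k[0]["mask"]);y0,y1,x0,x1=max(v.min()-40,0),v.max()+50,max(u.min()-70,0),u.max()+70;print(y0,x0)
cv2.imwrite("pics/w9.png",cv2.resize(im[y0:y1,x0:x1],None,fx=2.3,fy=2.3,interpolation=cv2.INTER_CUBIC))
```

```text
[0.4503 0.2253 0.206 ] [ 0.4143 -0.0385  2.0129  0.0001  1.1598  2.2302]
(0.87, (array([0.539 , 0.2014]), -14.051567077636719, (130.4089813232422, 60.22682571411133)))
0 212
```

View pics/w9.png

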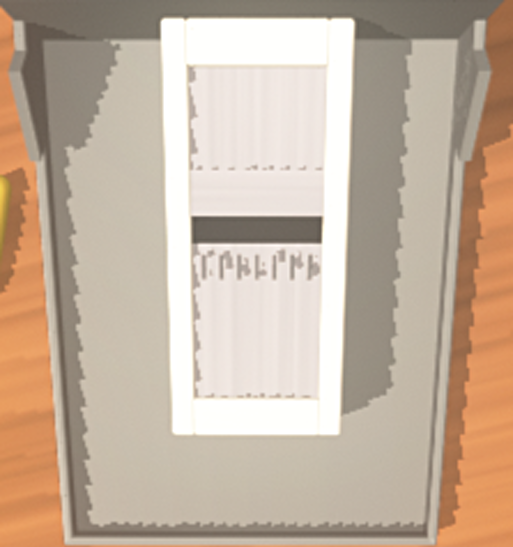

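Pile is square and at yaw -14.05°; the lower two are hidden beneath. Now close the fingers and push the free end gently towards the wall.

Run:
```python
from h import *
delta(.385*TE+.326*TO+[0,0,.06],FT)
```

```text
t 42.7 w 0.7026087373444084 pos [0.4494 0.2238 0.2014] turn [ 0.0001 -0.0021  0.0003] deg 0.12433570058974272 shift(after turn) [-0.0001  0.1414  0.0031] world d [ 0.0031 -0.0006 -0.1414]
```

Emit:
jog_arm --pt "0 0.02 0.003 0 -0.002 0 0" --pt "0 0.03 0 0 0 0 0" --pt "0 0.03 0 0 0 0 0" --pt "0 0.03 0 0 0 0 0" --pt "0 0.02 0 0 0 0 0" --pt "0 0.005 0 0 0 0 0" --pt "0 0 0 0 0 0 0"

```text
time: 43.58
tool_pos: [0.4494, 0.2176, 0.0519]
tcp_rot: [-1.1, 1.398, -1.391]
wrist_force: [-0.4, 0.3, -0.6]
width: 0.003
```

Run:
```python
from h import *
p,r,s=pose();print("e,o",p@TE,p@TO)
delta(.385*TE+.326*TO+[0,0,.024],FT)
```

```text
e,o 0.38340103836243444 0.31987812573649615
t 43.575 w 0.002844293706294272 pos [0.4494 0.2176 0.0519] turn [ 0.0143 -0.0049  0.0123] deg 1.1144476457486165 shift(after turn) [-0.0061  0.0279  0.0016] world d [ 0.003   0.0056 -0.0279]
```

Emit:
jog_arm --pt "-0.005 0.003 0.001 0.014 -0.005 0.012 0" --pt "0 0.008 0 0 0 0 0" --pt "0 0.008 0 0 0 0 0" --pt "0 0.005 0 0 0 0 0" --pt "0 0.001 0 0 0 0 0" --pt "0 0 0 0 0 0 0"

```text
time: 44.32
tool_pos: [0.4537, 0.2233, 0.0274]
tcp_rot: [-1.079, 1.384, -1.387]
wrist_force: [-0.0, -0.6, 0.1]
width: 0.002
```

Run:
```python
from h import *
p,r,s=pose();print("e,o",p@TE,p@TO,s["wrist_force"])
delta(.392*TE+.326*TO+[0,0,.0235],FT)
```

```text
e,o 0.386210360290884 0.32645998772206863 [-0.0174 -0.5966  0.1193]
t 44.325 w 0.0021702516893240724 pos [0.4537 0.2233 0.0274] turn [-0.0041  0.0005 -0.0031] deg 0.29566809705368574 shift(after turn) [0.0005 0.0039 0.0058] world d [ 0.0055 -0.0018 -0.0039]
```

Emit:
jog_arm --pt "0 0.003 0.001 -0.004 0 -0.003 0" --pt "0 0.001 0.003 0 0 0 0" --pt "0 0 0.002 0 0 0 0"

```text
time: 44.7
tool_pos: [0.4603, 0.222, 0.0235]
tcp_rot: [-1.083, 1.386, -1.386]
wrist_force: [-0.6, 0.3, 0.5]
width: -0.0
```

Emit:
jog_arm --pt "0 0 0.002 0 0 0 0" --pt "0 0 0.001 0 0 0 0"

```text
time: 44.95
tool_pos: [0.4634, 0.2212, 0.0236]
tcp_rot: [-1.083, 1.387, -1.386]
wrist_force: [-1.8, 0.8, 1.2]
width: -0.0
```

Run:
```python
from h import *
p,r,s=pose();print("e,o",p@TE,p@TO,s["wrist_force"])
delta(.398*TE+.326*TO+[0,0,.0235],FT)
```

```text
e,o 0.39612158003353387 0.3267718299770476 [-1.7519  0.7716  1.1811]
t 44.95 w -0.00016325332322789148 pos [0.4634 0.2212 0.0236] turn [-0.0001  0.0003 -0.0004] deg 0.030395658345770085 shift(after turn) [0.0008 0.0001 0.0019] world d [ 0.0016 -0.0012 -0.0001]
```

Contact has begun (≈2 N). Continue in small steps with one-row readings.

Emit:
jog_arm --pt "0 0 0.001 0 0 0 0"

```text
time: 45.08
tool_pos: [0.4639, 0.221, 0.0236]
tcp_rot: [-1.084, 1.388, -1.386]
wrist_force: [-3.0, 1.0, 2.6]
width: -0.002
```

Emit:
jog_arm --pt "0 0 0.001 0 0 0 0"

```text
time: 45.2
tool_pos: [0.4643, 0.2208, 0.0235]
tcp_rot: [-1.085, 1.389, -1.386]
wrist_force: [-2.6, 1.1, 2.3]
width: -0.001
```

Emit:
jog_arm --pt "0 0 0.001 0 0 0 0"

```text
time: 45.32
tool_pos: [0.465, 0.2205, 0.0235]
tcp_rot: [-1.086, 1.389, -1.386]
wrist_force: [-3.3, 0.9, 1.9]
width: 0.001
```

Emit:
jog_arm --pt "0 0 0.001 0 0 0 0"

```text
time: 45.45
tool_pos: [0.4653, 0.2204, 0.0235]
tcp_rot: [-1.087, 1.39, -1.385]
wrist_force: [-5.0, 2.6, 4.4]
width: -0.0
```

Emit:
jog_arm --pt "0 0 0.001 0 0 0 0"

```text
time: 45.58
tool_pos: [0.4653, 0.2204, 0.0234]
tcp_rot: [-1.088, 1.392, -1.385]
wrist_force: [-6.1, 3.0, 4.7]
width: 0.005
```

Emit:
jog_arm --pt "0 0 0.001 0 0 0 0"

```text
time: 45.7
tool_pos: [0.4653, 0.2203, 0.0233]
tcp_rot: [-1.089, 1.394, -1.384]
wrist_force: [-6.1, 2.2, 4.4]
width: -0.001
```

Stopped at 6 N with the TCP just where a pile flush to the wall puts it (e = 0.398). Back off, rise and check.

Emit:
jog_arm --pt "0 0 -0.004 0 0 0 0" --pt "0 0 -0.006 0 0 0 0" --pt "0 -0.02 0 0 0 0 0" --pt "0 -0.04 0 0 0 0 0" --pt "0 -0.04 -0.02 0 0 0 0" --pt "0 -0.01 -0.03 0 0 0 0" --pt "0 0 -0.02 0 0 0 0" --pt "0 0 0 0 0 0 0"

```text
time: 46.7
tool_pos: [0.3876, 0.2397, 0.1362]
tcp_rot: [-1.084, 1.389, -1.386]
wrist_force: [-0.9, -0.1, 0.3]
width: 0.001
```

Run:
```python
from h import *
p,r,s=pose();print(p,s["q"])
q=read_camera("wrist");w=cloud(q);im=q["img"]; np.savez("w10.npz",w=w,im=im)
x=platetop(q,w,.034,"plate_julienne");print(x, x and (x[1][0]@TE[:2],x[1][0]@TO[:2]))
q2=read_camera("top");x=platetop(q2,cloud(q2),.036,"plate_julienne");print(x)
k=spotter.masks_of(q,"plate_julienne")
v,u=np.where(k[0]["mask"]);y0,y1,x0,x1=max(v.min()-30,0),v.max()+40,max(u.min()-50,0),u.max()+50;print(y0,y1,x0,x1)
a=cv2.resize(im[y0:y1,x0:x1],None,fx=2.2,fy=2.2,interpolation=cv2.INTER_CUBIC)
sd=read_camera("side")["img"][190:270,250:370];sd=cv2.resize(sd,None,fx=3.3,fy=3.3,interpolation=cv2.INTER_CUBIC)
H=max(a.shape[0],sd.shape[0]);pad=lambda z:cv2.copyMakeBorder(z,0,H-z.shape[0],0,0,0)
o=np.hstack([pad(a),pad(sd)]);print(o.shape);cv2.imwrite("pics/w10.png",o)
```

```text
[0.3876 0.2397 0.1362] [ 0.4983 -0.0567  2.169   0.0014  1.0304  2.3131]
(0.92, (array([0.5013, 0.2107]), 76.0607681274414, (60.20223617553711, 51.57475280761719))) (np.float64(0.435466892549805), np.float64(0.32567778329357466))
(0.6, (array([0.5393, 0.1995]), -13.884963989257812, (130.61732482910156, 61.78273010253906)))
0 141 215 426
(310, 860, 3)
```

View pics/w10.png

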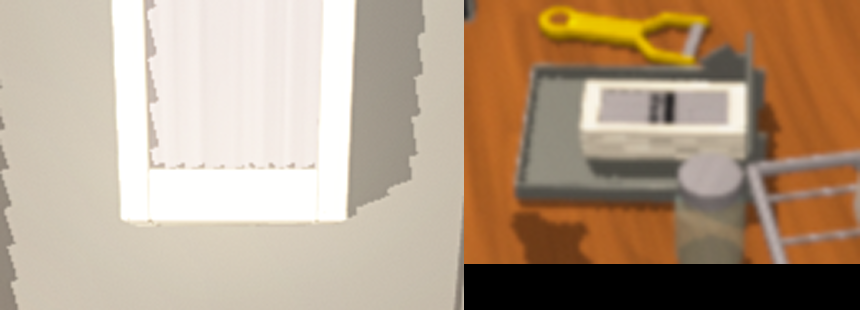

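The wrist crop shows the free end (120-348, 170-226) with only a ~1 mm sliver of the lower plates, as expected from perspective. The side crop shows three flush layers against the end wall, with the jar and peeler unmoved. Handing in.

```bash
python3 -c "
from workcell import bot
print(bot.finish_job())"
```

```text
the job is handed in; nothing more can be done
None
```

The job is handed in at about 47 s of the 72 s allowed. All three plates are in one pile against the tray's end wall, blade side up: slice at the bottom, grate in the middle, julienne on top.

**What I did**
- I slid the slice plate square against the end wall, then took the grate and julienne plates from the rack at 45 degrees and set them on it.
- I squeezed the pile's sides together at 20 N and pushed its free end to the wall. The push peaked at about 6.5 N, mostly at 6 N, and stopped where a pile touching the wall should stop.

**Last checks**
- **Yaw:** the top plate's yaw in the last top-camera picture was -13.9°, against -14.0° for the tray.
- **Position:** the top plate's free end is within about 1 mm of where it should be.
- **Flushness:** in the side view the three layers look flush and touch the wall. The lower plates were only seen as edges, so I could not measure them separately.
- **Surroundings:** the jar and peeler looked unmoved in the side view, and the turner in an earlier wrist picture. I did not re-measure any of the things around the pile.

**What did not go cleanly**
- **Firm set-down:** the julienne plate came down with a brief 16 N, more than the 3.6 N for the grate.
- **Joint limits:** joints 6 and 3 sat at their range limits during the first rack approach, reading up to 0.001 rad over. I turned the tool half round to get clear of the joint 6 limit, then moved outward to relieve joint 3.
- **Camera disagreement:** the top and wrist cameras differ by about 2 mm across the tray, within their stated calibration.

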